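Pack up the screwdriver case

ROBOT

A 6-joint arm with a two-finger parallel gripper is mounted at the origin on the work surface. World frame = base frame: x ahead of the robot, y to its left, z up, the work surface at z = 0. Lengths are in m, angles in rad, forces in N, time in s.
With the tool pointing down it reaches from about 0.35 to 0.925 m from the base axis. Payload 6.4 kg.
Tool frame: the origin (TCP) lies at the very end of the fingers, on their centre line; the grasp point (between the pads) lies manip.grip_point_offset behind it (manip.grip_point_offset is the distance from the TCP to the grasp point, in m); z points along the fingers, y is the line along which they close (so a half turn about z gives the same grasp; the last joint's range is limited). The gripper opens to 85 mm and grips with 20 to 120 N. Pads are 22 mm wide; open, the fingers measure 114 mm over their backs; the gripper's body (76 mm by 85 mm) begins 54 mm behind the grasp point. The pads swing forward as they close: fully open they stand 13 mm farther back than shut.
Start: joints at [-1.387, 0.245, 1.558, -0, 1.339, -0.174], TCP at [0.228, -0.609, 0.231] pointing down, gripper open.
Joint ranges: [-3.13, 3.13], [-1.02, 2.26], [0.13, 2.54], [-0.95, 4.09], [0.21, 2.88], [-2.74, 2.74]. Speed limits (rad/s): [2.57, 2.57, 3.14, 3.14, 3.14, 3.14].

INTERFACE

Orientations are given as a 3x3 rotation matrix whose columns are the frame's x, y, z axes.
In Python, from cell import readout, cams, ticket, manip gives the robot as it stands.
- The arm moves only by the shell command python3 -m jog 'ROWS'. ROWS is a JSON object of lists of equal length, an entry for each row: "offset": the shift along the tool's x, y, z scaled (see below), a list of three; "rot": the turn, a rotation vector about the tool's x, y, z scaled (see below), a list of three; "jaw": the opening, from -1 (shut) to 1 (fully open). A call has 1 to 20 rows; each row is the pose to reach, as a shift and turn from the pose commanded when the call began, along the tool's axes at that moment, turning the shorter way round; what a row does not reach only later rows make up. The controller multiplies each number of a shift by 30 cm and each number of a turn by 180 degrees. A row lasts 1/10 s, in which the tool goes at most 50 mm and 8.59 degrees, less where a joint would pass 70% of its speed; a pose out of reach is approached as far as the arm can. A call with a number of a shift or a turn outside -1 to 1 is refused whole. A call with a gripper value outside its range is refused whole. The fingers move at their own pace and stop on an object; the grip force is fixed at half the most. Time passes only in rows, so rows that repeat a pose let the fingers close. It gives the time, the measured TCP pose, the force, the opening and the grip force at its end, in the units of the state.
- readout.state(): the state, without advancing time (a new reading comes with each control period).
- cams.snapshot(name): name is "side" or "top"; returns a dict with "img" (400x640x3 uint8, red, green, blue), "depth" (400x640 float32, m along the optical axis (not along the pixel's ray), 0 where there is no reading), "fx", "fy", "cx", "cy" (pixels), "eye" and "rotation" of the camera in the world. Camera axes: x right, y down, z forward; pixel columns grow to the right and rows downward; lengths in m; the calibration is good to about 2 mm. A picture is of the moment at which its call begins.
- ticket.job_done(): hands the job in; it is judged then, once.
Trained networks look in a picture, given as the dict that the camera call returned (one of the last four; its "shot" number tells which), for a name from the list of things; names that differ only in an ending like _2 or _b are one class to them, and where a whole thing is asked for, a point or a joint stands for the part that bears it (a point fixed in the world has none). Each returns a list of dicts, best first, with "confidence" (0 to 1); they miss things now and then, are a little off and sometimes report something else, mostly with a low value. They report only what shows in the picture. A call takes as long as a camera call.
- cams.spot_in(picture, thing): "position" ([column, row] in pixels, amid what is visible of it).
The state is a dict: "time": time; "joint_pos": joint angles; "joint_velocities": joint speeds; "joint_efforts": joint torques, N m; "tcp_pos": TCP position; "tool_rot": TCP orientation; "wrist_force": force on the tool from outside, world axes, zero at the start; "ft_torque": the same for the moment, N m; "grip_width": finger opening in m; "grasp_force": force on a finger pad.
Only numpy, scipy, OpenCV 4.12 (cv2) and the standard library are available. Lean on these libraries where they do the work, as an engineer would, in place of code of your own. Each camera call takes 0.05 s, during which the arm holds its last target. There are 200 camera calls.

TASK

Pack the tool case at the end of the job: swing its hasp off the catch and only then open the lid wide, pull every screwdriver out of the upright wooden holder and lay it flat in the case's long compartment, and put the small box of screws in the short end compartment. When everything is in, shut the lid fully, then swing the hasp up over the catch again; leave the other things on the bench where they are.

Things in the scene. Friction and masses are not known exactly. Their poses are not given: they have to be found in the camera images.
- case: Grey tool case fixed to the bench, 155 (x) by 270 (y) by 75 mm high without lid; walls 5, floor 6 mm thick. Origin: centre of underside; x points to the hinge side (away from the robot at yaw 0), z up. A 4 mm partition, 45 mm high above the floor, at y = +64 mm, makes a long compartment (y -130 to +62 mm) and a short end one (y +66 to +130 mm); inside, x is -72 to +72 mm.
- lid (a joint): Angle of the case's flat lid (155 by 270 by 6 mm, 0.3 kg), hinged along its far (+x) rim at x = +77.5, z = 75 mm of the case: 0 shut, grows as it opens, stop at 1.9. The hinge is stiff: the lid stays where it is left and takes about 3 to 6 N at the bar to move.
- lid_hinge (a point): Middle of the lid's hinge line; the line runs along the case's y.
- lid_bar (a point): Centre of the lid's T handle: round bar 12 mm thick, 40 mm long along the case's y, on a 10 mm square stem. With the lid shut it is 130 mm in front (-x) of the hinge line and 36 mm above it (30 mm above the lid's top). Moves with the lid; pinched by its two flat ends from above, it turns between the fingers.
- hasp (a joint): Angle of the steel hasp hinged at the middle of the case's front (-x) face: 0 = upright with its tongue over the catch on the lid's front edge; it grows as the hasp swings away from the case (-x) and down, stop at 1.4 (about level). Stiff hinge: stays where it is left, about 1 to 2 N at its bar.
- hasp_hinge (a point): Middle of the hasp's hinge line (along the case's y), 87.5 mm in front (-x) of the case's origin and 40 mm up.
- hasp_bar (a point): Centre of the hasp's round finger bar, 10 mm thick and 28 mm long along the case's y; at joint 0 it is 20 mm in front (-x) of the hasp's hinge line and 50 mm above it. It moves with the hasp, and can be pinched by its two flat ends from above so that it turns between the fingers.
- holder: Upright screwdriver holder fixed to the bench: pale wooden block 210 mm (its x) by 60 by 75 mm high with a row of four vertical 12 mm through holes at x = -75, -25, +25, +75 mm. Origin: centre of its underside. Each screwdriver's shaft stands in a hole with the handle's shoulder on the block's top; holes may be empty.
- screwbox: Small box of screws, clear with a grey lid, 48 (x) by 32 (y) by 26 mm high, 90 g, on the bench to the left. Origin: centre of its underside.
- reel: Bystander: grey reel of solder, 48 mm across, 30 mm high. Origin under its centre.
- tin: Bystander: open steel tin, 64 mm across, 40 mm high. Origin under its centre.
- meter: Bystander: black multimeter 75 x 140 x 34 mm. Origin under its centre.
- transformer: Bystander: transformer with copper winding, 60 x 70 x 40 mm. Origin under its centre.
- spanner: Bystander: steel spanner lying flat. Origin under its middle.
- driver1: Screwdriver (may be absent), 70 g nominal: black square handle 20 x 20 mm and 80 mm long (plus a 6 mm grey cap), steel shaft 7 mm thick and 70 mm long. Origin at the shaft's tip, on the axis; z points to the handle: it starts at z = 70 mm (the shoulder) and ends at z = 150 mm. In the holder the tip hangs 5 mm above the bench. x and y are square to the handle's flat sides.
- driver2: Screwdriver (may be absent), 70 g nominal: black square handle 20 x 20 mm and 80 mm long (plus a 6 mm grey cap), steel shaft 7 mm thick and 70 mm long. Origin at the shaft's tip, on the axis; z points to the handle: it starts at z = 70 mm (the shoulder) and ends at z = 150 mm. In the holder the tip hangs 5 mm above the bench. x and y are square to the handle's flat sides.
- driver3: Screwdriver (may be absent), 70 g nominal: black square handle 20 x 20 mm and 80 mm long (plus a 6 mm grey cap), steel shaft 7 mm thick and 70 mm long. Origin at the shaft's tip, on the axis; z points to the handle: it starts at z = 70 mm (the shoulder) and ends at z = 150 mm. In the holder the tip hangs 5 mm above the bench. x and y are square to the handle's flat sides.
- driver4: Screwdriver (may be absent), 70 g nominal: black square handle 20 x 20 mm and 80 mm long (plus a 6 mm grey cap), steel shaft 7 mm thick and 70 mm long. Origin at the shaft's tip, on the axis; z points to the handle: it starts at z = 70 mm (the shoulder) and ends at z = 150 mm. In the holder the tip hangs 5 mm above the bench. x and y are square to the handle's flat sides.

How it is judged:
On the way, in this order (a step that is already met when the one before it is completed fails the run):
1. the hasp is swung off the catch while the lid is still shut (value of joint hasp above 0.8 rad and value of joint lid below 0.1 rad), for 0.2 s.
2. the lid is open wide (value of joint lid above 1.2 rad), for 0.2 s.
3. every screwdriver lies in the long compartment and the box of screws is in the end compartment, the lid still open (x of driver1 in the frame of case between -0.072 and 0.072 m and y of driver1 in the frame of case between -0.133 and 0.065 m and z of driver1 in the frame of case between 0 and 0.05 m and angle between driver1's own z axis and vertical between 1.25 and 1.89 rad and x of driver2 in the frame of case between -0.072 and 0.072 m and y of driver2 in the frame of case between -0.133 and 0.065 m and z of driver2 in the frame of case between 0 and 0.05 m and angle between driver2's own z axis and vertical between 1.25 and 1.89 rad and x of driver3 in the frame of case between -0.072 and 0.072 m and y of driver3 in the frame of case between -0.133 and 0.065 m and z of driver3 in the frame of case between 0 and 0.05 m and angle between driver3's own z axis and vertical between 1.25 and 1.89 rad and x of driver4 in the frame of case between -0.072 and 0.072 m and y of driver4 in the frame of case between -0.133 and 0.065 m and z of driver4 in the frame of case between 0 and 0.05 m and angle between driver4's own z axis and vertical between 1.25 and 1.89 rad and x of screwbox in the frame of case between -0.075 and 0.075 m and y of screwbox in the frame of case between 0.06 and 0.134 m and z of screwbox in the frame of case between 0 and 0.065 m and value of joint lid above 0.8 rad), for 0.2 s.
4. the lid is shut with the hasp still off the catch and everything inside (x of driver1 in the frame of case between -0.072 and 0.072 m and y of driver1 in the frame of case between -0.133 and 0.065 m and z of driver1 in the frame of case between 0 and 0.05 m and angle between driver1's own z axis and vertical between 1.25 and 1.89 rad and x of driver2 in the frame of case between -0.072 and 0.072 m and y of driver2 in the frame of case between -0.133 and 0.065 m and z of driver2 in the frame of case between 0 and 0.05 m and angle between driver2's own z axis and vertical between 1.25 and 1.89 rad and x of driver3 in the frame of case between -0.072 and 0.072 m and y of driver3 in the frame of case between -0.133 and 0.065 m and z of driver3 in the frame of case between 0 and 0.05 m and angle between driver3's own z axis and vertical between 1.25 and 1.89 rad and x of driver4 in the frame of case between -0.072 and 0.072 m and y of driver4 in the frame of case between -0.133 and 0.065 m and z of driver4 in the frame of case between 0 and 0.05 m and angle between driver4's own z axis and vertical between 1.25 and 1.89 rad and x of screwbox in the frame of case between -0.075 and 0.075 m and y of screwbox in the frame of case between 0.06 and 0.134 m and z of screwbox in the frame of case between 0 and 0.065 m and value of joint lid below 0.06 rad and value of joint hasp above 0.5 rad), for 0.2 s.
5. the hasp is up over the catch (value of joint lid below 0.06 rad and value of joint hasp below 0.15 rad), for 0.2 s.
At the end, for the whole second after the job is handed in: Every screwdriver present lies flat (within about 18 degrees of level) in the long compartment and the box of screws is in the end compartment, all at rest, the lid is shut within 0.06 rad and the hasp is over the catch within 0.15 rad (all of step 5 and x of driver1 in the frame of case between -0.072 and 0.072 m and y of driver1 in the frame of case between -0.133 and 0.065 m and z of driver1 in the frame of case between 0 and 0.05 m and angle between driver1's own z axis and vertical between 1.25 and 1.89 rad and x of driver2 in the frame of case between -0.072 and 0.072 m and y of driver2 in the frame of case between -0.133 and 0.065 m and z of driver2 in the frame of case between 0 and 0.05 m and angle between driver2's own z axis and vertical between 1.25 and 1.89 rad and x of driver3 in the frame of case between -0.072 and 0.072 m and y of driver3 in the frame of case between -0.133 and 0.065 m and z of driver3 in the frame of case between 0 and 0.05 m and angle between driver3's own z axis and vertical between 1.25 and 1.89 rad and x of driver4 in the frame of case between -0.072 and 0.072 m and y of driver4 in the frame of case between -0.133 and 0.065 m and z of driver4 in the frame of case between 0 and 0.05 m and angle between driver4's own z axis and vertical between 1.25 and 1.89 rad and x of screwbox in the frame of case between -0.075 and 0.075 m and y of screwbox in the frame of case between 0.06 and 0.134 m and z of screwbox in the frame of case between 0 and 0.065 m and linear speed of each of driver1, driver2, driver3, driver4, screwbox below 0.03 m/s); the robot touches nothing.
It fails at once if the reel was moved more than 50 mm (distance of reel from where it was at the start of the episode above 0.05 m).
It fails at once if the tin was moved more than 50 mm (distance of tin from where it was at the start of the episode above 0.05 m).
It fails at once if the meter was moved more than 50 mm (distance of meter from where it was at the start of the episode above 0.05 m).
It fails at once if the transformer was moved more than 50 mm (distance of transformer from where it was at the start of the episode above 0.05 m).
It fails at once if the spanner was moved more than 50 mm (distance of spanner from where it was at the start of the episode above 0.05 m).
Of driver1, driver2, driver3, driver4 only 2 to 4 are there at a start; the rules pass over those that are not, and their reading is None.
At some moment in a run one of screwbox may be knocked a few centimetres aside while the robot is not near it.
Once in a run the grip may slacken for a moment while it holds something.
It also fails if it takes over 210 s, if anything falls off the work surface, if the arm or the gripper's body presses on something with over 40 N, if the wrist force passes 120 N, or if a joint passes its speed limit or range.

## Working session

There is one attempt and no reset: what is moved stays moved. The work goes in short steps, Python scripts to look and compute and a shell command to move; the robot and the scene stay as the last step left them, time stands still between calls to the robot, and variables do not carry over. Pictures are saved under pics/ and viewed, at most 14 in all, crops included, and the job is handed in when it is done.

```bash
ls; mkdir -p pics; cat > h.py <<'E'
import numpy as np, cv2
from cell import readout, cams, ticket, manip
def world(p,u,v,r=2):
    v0,u0=int(round(v)),int(round(u))
    d=p["depth"][max(0,v0-r):v0+r+1,max(0,u0-r):u0+r+1]; d=d[d>0]; d=np.median(d)
    c=np.array([(u-p["cx"])/p["fx"]*d,(v-p["cy"])/p["fy"]*d,d])
    return np.array(p["eye"])+np.array(p["rotation"])@c
def cloud(p):
    v,u=np.mgrid[0:400,0:640]; d=p["depth"]
    c=np.stack([(u-p["cx"])/p["fx"]*d,(v-p["cy"])/p["fy"]*d,d],-1)
    w=c@np.array(p["rotation"]).T+np.array(p["eye"]); w[d==0]=np.nan
    return w
def save(p,n): cv2.imwrite("pics/"+n,p["img"][:,:,::-1])
E
python3 - <<'E'
from h import *
np.set_printoptions(precision=4,suppress=True)
s=readout.state(); print(s); print(manip.grip_point_offset)
for n in ["top","side"]:
    p=cams.snapshot(n); save(p,n+"0.png"); print(n,p["eye"],p["rotation"],p["fx"])
    for t in ["case","lid_bar","hasp_bar","holder","screwbox","driver1","driver2","reel","tin","meter","transformer","spanner"]:
        for q in cams.spot_in(p,t)[:5]:
            if q["confidence"]>.3: print(t,np.round(q["position"]),round(q["confidence"],2),world(p,*q["position"]))
E
```

```text
pics
{'time': 0.0, 'joint_pos': array([-1.3871,  0.2458,  1.559 ,  0.    ,  1.3387, -0.1741]), 'joint_velocities': array([-0.0017,  0.0006, -0.0013,  0.0018,  0.0009,  0.0025]), 'joint_efforts': array([ -0.001 , -42.9508, -32.6131,  -0.0001,   0.0053,   0.    ]), 'tcp_pos': array([ 0.2275, -0.6083,  0.2302]), 'tool_rot': array([[ 0.9367,  0.3502, -0.0004],
       [ 0.3502, -0.9367,  0.0019],
       [ 0.0003, -0.0019, -1.    ]]), 'wrist_force': array([0.2676, 0.3161, 0.1875]), 'ft_torque': array([ 0.0058,  0.0465, -0.0988]), 'grasp_force': 0.0, 'grip_width': 0.08539003051389475}
0.0187
top [0.2962 0.0288 1.2793] [[ 0.0106 -0.9823  0.1873]
 [-0.9999 -0.0109 -0.0004]
 [ 0.0024 -0.1872 -0.9823]] 492.3620987455814
case [299. 184.] 0.79 [0.5609 0.0613 0.0805]
lid_bar [297. 178.] 0.61 [0.5771 0.0683 0.0811]
hasp_bar [301. 215.] 0.62 [0.4887 0.056  0.0573]
holder [433. 204.] 0.71 [ 0.5148 -0.2725  0.0756]
screwbox [198. 238.] 0.61 [0.4307 0.3179 0.0254]
driver1 [438. 164.] 0.66 [ 0.6002 -0.2714  0.1426]
driver1 [454. 223.] 0.49 [ 0.4571 -0.2992  0.1538]
driver1 [441. 185.] 0.46 [ 0.5528 -0.2
[... 927 characters left out ...]
er1 [392. 288.] 0.85 [ 0.599  -0.2908  0.129 ]
driver1 [312. 315.] 0.81 [ 0.462  -0.3182  0.1242]
driver1 [364. 297.] 0.71 [ 0.5495 -0.3001  0.1272]
driver1 [227. 338.] 0.41 [ 0.3111 -0.2527  0.006 ]
driver1 [346. 334.] 0.4 [ 0.5152 -0.326   0.0731]
driver2 [392. 288.] 0.85 [ 0.599  -0.2908  0.129 ]
driver2 [312. 315.] 0.81 [ 0.462  -0.3182  0.1242]
driver2 [364. 297.] 0.71 [ 0.5495 -0.3001  0.1272]
driver2 [227. 338.] 0.41 [ 0.3111 -0.2527  0.006 ]
driver2 [346. 334.] 0.4 [ 0.5152 -0.326   0.0731]
reel [267. 273.] 0.64 [ 0.3922 -0.12    0.0253]
tin [435. 265.] 0.86 [ 0.7437 -0.1689  0.0377]
transformer [347. 154.] 0.9 [0.6646 0.3302 0.0403]
spanner [227. 342.] 0.83 [ 0.3111 -0.2608  0.0056]
```

View pics/top0.png

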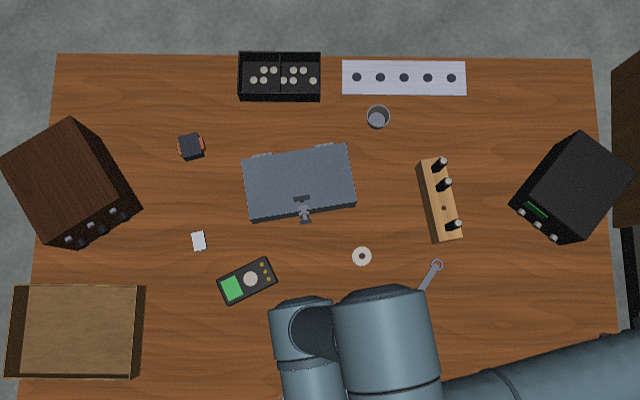

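View pics/side0.png

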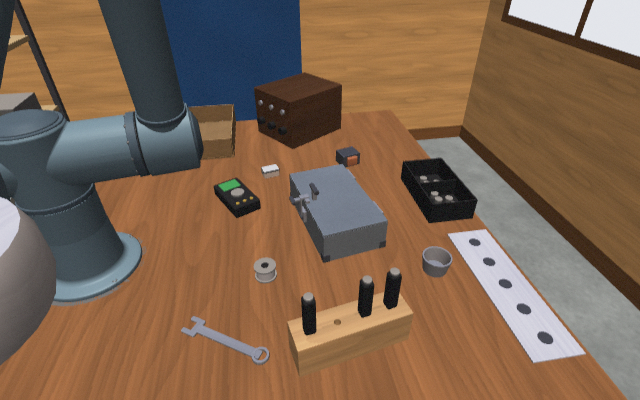

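```bash
cat > meas.py <<'E'
from h import *
def rect(w,zlo,zhi,x0,x1,y0,y1):
    P=np.concatenate([a.reshape(-1,3) for a in w]); 
    m=(P[:,2]>zlo)&(P[:,2]<zhi)&(P[:,0]>x0)&(P[:,0]<x1)&(P[:,1]>y0)&(P[:,1]<y1)
    Q=P[m]; (c,s,a)=cv2.minAreaRect(Q[:,:2].astype(np.float32)*1000)
    return m.sum(),np.round(c,1),np.round(s,1),round(a,2),np.round(Q[:,2].mean(),4)
if __name__=="__main__":
    for n in ["top","side"]:
        w=[cloud(cams.snapshot(n))]
        print(n,"lid",rect(w,.073,.087,.4,.75,-.15,.25))
        print("bar",rect(w,.100,.130,.4,.75,-.1,.2))
        print("hasp",rect(w,.084,.098,.4,.52,-.1,.2),rect(w,.03,.07,.4,.485,0,.15))
        print("holder",rect(w,.070,.080,.35,.75,-.4,-.2))
        for x in (.455,.551,.600): print("drv",rect(w,.148,.18,x-.022,x+.022,-.4,-.2))
        print("sbox",rect(w,.018,.032,.38,.50,.25,.37))
        print("reel",rect(w,.022,.035,.35,.45,-.16,-.03))
E
python3 meas.py
```

```text
top lid (np.int64(6469), array([577. ,  65.2]), array([162.3, 270.8]), 10.18, np.float64(0.0809))
bar (np.int64(83), array([522. ,  55.3]), array([12. , 39.6]), 9.34, np.float64(0.1148))
hasp (np.int64(205), array([490.8,  64.9]), array([243.9,  57.3]), 89.86, np.float64(0.0902)) (np.int64(29), array([483.3, 102.8]), array([ 3.8, 92.3]), 1.92, np.float64(0.0483))
holder (np.int64(1518), array([ 533.8, -292.6]), array([211. ,  62.3]), 11.17, np.float64(0.0749))
drv (np.int64(71), array([ 459.3, -304.9]), array([19. , 18.8]), 11.78, np.float64(0.1575))
drv (np.int64(71), array([ 557.2, -286.4]), array([20.2, 16.8]), 7.2, np.float64(0.1572))
drv (np.int64(74), array([ 604.4, -277.2]), array([21.6, 19.5]), 45.01, np.float64(0.1568))
sbox (np.int64(259), array([424.1, 317.7]), array([51.5, 33.4]), 12.79, np.float64(0.0254))
reel (np.int64(278), array([391. , -98.4]), array([46.1, 46.1]), 45.11, np.float64(0.0299))
side lid (np.int64(4122), array([567.7,  62.9]), array([172.7, 275.8]), 10.36, np.float64(0.0804))
bar (np.int64(71), array([519.6,  52.7]), array([11.6, 41.5]), 10.23, np.float64(0.1129))
hasp (np.int64(137), array([488.9,  42.7]), array([35.8, 60.5]), 86.18, np.float64(0.0919)) (np.int64(71), array([481.9,  92.4]), array([  7. , 115.4]), 1.98, np.float64(0.0513))
holder (np.int64(3033), array([ 530.7, -294.8]), array([210.6,  62.8]), 10.61, np.float64(0.0743))
drv (np.int64(166), array([ 456.9, -310.5]), array([19.8, 18.4]), 7.43, np.float64(0.1562))
drv (np.int64(149), array([ 554.1, -290.8]), array([18.7, 20.3]), 8.31, np.float64(0.1562))
drv (np.int64(151), array([ 603.4, -282. ]), array([19.5, 19. ]), 11.88, np.float64(0.1557))
sbox (np.int64(123), array([421.2, 313.5]), array([50.5, 38.4]), 12.1, np.float64(0.0244))
reel (np.int64(301), array([ 388.4, -100.2]), array([47.9, 45.2]), 88.09, np.float64(0.0296))
```

The pictures show the case (top ~299,184) with the hasp in front at (304,212), three drivers at (438,164), (443,184) and (453,225) with one empty hole at (444,208), and the screwbox at (198,240). Depth fits agree with the given sizes. Next, a planning helper.

```bash
cat >> h.py <<'E'
from scipy.spatial.transform import Rotation as Ro
np.set_printoptions(precision=4,suppress=True)
YAW=np.radians(10.2); C0=np.array([.5725,.0633,0])
def case(x,y,z): # mm in case -> world
    return C0+Ro.from_euler('z',YAW).as_matrix()@(np.array([x,y,z])/1000)
def down(yawdeg,tilt=0): # tool down, tool x at yaw, tilt about tool y
    return Ro.from_euler('z',yawdeg,degrees=True).as_matrix()@np.diag([1.,-1,-1])@Ro.from_euler('y',tilt,degrees=True).as_matrix()
def plan(pos,R=None,cur=None):
    if cur is None: s=readout.state(); cur=(s["tcp_pos"],s["tool_rot"])
    R=cur[1] if R is None else R
    o=cur[1].T@(np.array(pos)-cur[0])/.3; r=Ro.from_matrix(cur[1].T@R).as_rotvec()/np.pi
    n=max(np.linalg.norm(o)*6,np.linalg.norm(r)*180/8.59)
    print("offset",np.round(o,4).tolist(),"rot",np.round(r,4).tolist(),"rows>=",round(n,1)); return pos,R
GO=.0187
E
python3 - <<'E'
from h import *
b=case(-107.5,0,90); print(b)
a=plan([.35,-.28,.25],down(10.2))
a=plan([b[0],b[1],.17],down(10.2),a)
a=plan([b[0],b[1],.09-GO],down(10.2),a)
for th in np.linspace(0,1.15,11):
    g=np.radians(21.8)+th; p=case(-87.5-53.9*np.sin(g),0,40+53.9*np.cos(g)-GO*1000); plan(p,None,a)
E
```

```text
[0.4667 0.0443 0.09  ]
offset [0.7659, -0.884, -0.0623] rot [0.0, -0.0, 0.0572] rows>= 7.0
offset [0.5743, -0.9949, 0.2667] rot [0.0, 0.0, 0.0] rows>= 7.1
offset [0.0, 0.0, 0.329] rot [0.0, 0.0, 0.0] rows>= 2.0
offset [-0.0001, -0.0, -0.0002] rot [0.0, 0.0, 0.0] rows>= 0.0
offset [-0.0188, 0.0, 0.0086] rot [0.0, 0.0, 0.0] rows>= 0.1
offset [-0.0363, -0.0, 0.0195] rot [0.0, 0.0, 0.0] rows>= 0.2
offset [-0.0525, 0.0, 0.0322] rot [0.0, 0.0, 0.0] rows>= 0.4
offset [-0.0672, -0.0, 0.0468] rot [0.0, 0.0, 0.0] rows>= 0.5
offset [-0.08, 0.0, 0.063] rot [0.0, 0.0, 0.0] rows>= 0.6
offset [-0.091, 0.0, 0.0805] rot [0.0, 0.0, 0.0] rows>= 0.7
offset [-0.0998, 0.0, 0.0991] rot [0.0, 0.0, 0.0] rows>= 0.8
offset [-0.1065, -0.0, 0.1187] rot [0.0, 0.0, 0.0] rows>= 1.0
offset [-0.1108, 0.0, 0.1389] rot [0.0, 0.0, 0.0] rows>= 1.1
offset [-0.1129, 0.0, 0.1594] rot [0.0, 0.0, 0.0] rows>= 1.2
```

```bash
python3 -m jog '{"offset":[[0.766,-0.884,-0.062],[0.766,-0.884,-0.062],[0.766,-0.884,-0.062],[0.766,-0.884,-0.062],[0.766,-0.884,-0.062],[0.766,-0.884,-0.062],[0.766,-0.884,-0.062],[0.766,-0.884,-0.062],[0.766,-0.884,-0.062],[0.766,-0.884,-0.062]],"rot":[[0,0,0.057],[0,0,0.057],[0,0,0.057],[0,0,0.057],[0,0,0.057],[0,0,0.057],[0,0,0.057],[0,0,0.057],[0,0,0.057],[0,0,0.057]],"jaw":[0,0,0,0,0,0,0,0,0,0]}'
python3 -m jog '{"offset":[[0.574,-0.995,0.267],[0.574,-0.995,0.267],[0.574,-0.995,0.267],[0.574,-0.995,0.267],[0.574,-0.995,0.267],[0.574,-0.995,0.267],[0.574,-0.995,0.267],[0.574,-0.995,0.267],[0.574,-0.995,0.267],[0.574,-0.995,0.267],[0.574,-0.995,0.267],[0.574,-0.995,0.267]],"rot":[[0,0,0],[0,0,0],[0,0,0],[0,0,0],[0,0,0],[0,0,0],[0,0,0],[0,0,0],[0,0,0],[0,0,0],[0,0,0],[0,0,0]],"jaw":[0.1,0.1,0.1,0.1,0.1,0.1,0.1,0.1,0.1,0.1,0.1,0.1]}'
python3 - <<'E'
from h import *
from meas import rect
s=readout.state(); print(s["joint_pos"],s["tcp_pos"])
plan([.4667,.0443,.09-GO],down(10.2))
for n in ("side","top"):
    p=cams.snapshot(n); w=cloud(p); save(p,n+"1.png")
    print(rect([w],.084,.098,.42,.482,0,.1)) 
    for q in cams.spot_in(p,"hasp_bar")[:2]: print(q["position"],q["confidence"],world(p,*q["position"]))
E
```

```text
time: 2.4
tcp_pos: [0.3499, -0.2807, 0.2501]
tool_rot: [[0.984, 0.177, 0.0], [0.177, -0.984, -0.001], [-0.0, 0.001, -1.0]]
wrist_force: [0.1, 0.5, -0.2]
grip_width: 0.043
grasp_force: 0.0
time: 3.6
tcp_pos: [0.4666, 0.043, 0.1702]
tool_rot: [[0.985, 0.175, 0.001], [0.175, -0.985, -0.0], [0.001, 0.0, -1.0]]
wrist_force: [-0.9, -0.5, -0.3]
grip_width: 0.0468
grasp_force: 0.0
[-0.1508 -0.1259  2.063  -0.0001  1.2036  1.244 ] [0.4666 0.043  0.1702]
offset [0.0008, -0.0044, 0.3297] rot [0.0001, -0.0003, -0.0006] rows>= 2.0
(np.int64(56), array([471.4,  42.5]), array([21.2, 29.4]), 8.33, np.float64(0.0922))
[299.3, 199.4] 0.54 [0.4829 0.0426 0.09  ]
(np.int64(0), array([0., 0.]), array([0., 0.]), 0.0, np.float64(nan))meas.py:6: RuntimeWarning: Mean of empty slice.
  return m.sum(),np.round(c,1),np.round(s,1),round(a,2),np.round(Q[:,2].mean(),4)
  ret = ret.dtype.type(ret / rcount)
```

```bash
python3 -m jog '{"offset":[[0,-0.004,0.15],[0,-0.004,0.25],[0,-0.004,0.33],[0,-0.004,0.33],[0,-0.004,0.33],[0,-0.004,0.33],[0,-0.004,0.33],[0,-0.004,0.33],[0,-0.004,0.33]],"rot":[[0,0,0],[0,0,0],[0,0,0],[0,0,0],[0,0,0],[0,0,0],[0,0,0],[0,0,0],[0,0,0]],"jaw":[0.1,0.1,0.1,0.1,-1,-1,-1,-1,-1]}'
```

```text
time: 4.7
tcp_pos: [0.4671, 0.0447, 0.0723]
tool_rot: [[0.984, 0.178, 0.002], [0.178, -0.984, -0.002], [0.002, 0.002, -1.0]]
wrist_force: [-1.8, -5.4, -1.2]
grip_width: 0.0261
grasp_force: 59.0
```

Pinched (≈28 mm bar). Swing the hasp down.

```bash
python3 -m jog '{"offset":[[-0.010,0,0.004],[-0.019,0,0.009],[-0.028,0,0.014],[-0.036,0,0.020],[-0.045,0,0.026],[-0.053,0,0.032],[-0.060,0,0.039],[-0.067,0,0.047],[-0.074,0,0.055],[-0.080,0,0.063],[-0.086,0,0.072],[-0.091,0,0.081],[-0.096,0,0.090],[-0.100,0,0.099],[-0.104,0,0.109],[-0.107,0,0.119],[-0.109,0,0.129],[-0.111,0,0.139],[-0.112,0,0.150],[-0.112,0,0.150]],"rot":[[0,0,0],[0,0,0],[0,0,0],[0,0,0],[0,0,0],[0,0,0],[0,0,0],[0,0,0],[0,0,0],[0,0,0],[0,0,0],[0,0,0],[0,0,0],[0,0,0],[0,0,0],[0,0,0],[0,0,0],[0,0,0],[0,0,0],[0,0,0]],"jaw":[-1,-1,-1,-1,-1,-1,-1,-1,-1,-1,-1,-1,-1,-1,-1,-1,-1,-1,-1,-1]}'
python3 -m jog '{"offset":[[0,0,0],[0,0,0],[0,0,0],[0,0,0],[0,0,-0.1],[0,0,-0.2],[0,0,-0.3],[0,0,-0.4],[0,0,-0.5],[0,0,-0.5],[0,0,-0.5]],"rot":[[0,0,0],[0,0,0],[0,0,0],[0,0,0],[0,0,0],[0,0,0],[0,0,0],[0,0,0],[0,0,0],[0,0,0],[0,0,0]],"jaw":[0.1,0.1,0.1,0.1,0.1,0.1,0.1,0.1,0.1,0.1,0.1]}'
python3 - <<'E'
from h import *
b=case(-52.5,0,111); print(b)
a=plan([b[0],b[1],.111-GO],down(10.2))
print(a[0])
for ph in np.linspace(0,1.72,20)[1:]:
    g=np.radians(15.48)+ph; p=case(77.5-134.9*np.cos(g),0,75+134.9*np.sin(g)-GO*1000); plan(p,None,a)
p=cams.snapshot("side"); save(p,"side2.png")
E
```

```text
time: 6.7
tcp_pos: [0.4343, 0.0387, 0.0269]
tool_rot: [[0.984, 0.178, 0.003], [0.178, -0.984, -0.002], [0.002, 0.002, -1.0]]
wrist_force: [-0.3, -7.4, 3.7]
grip_width: 0.0257
grasp_force: 63.7
time: 7.8
tcp_pos: [0.4332, 0.0397, 0.1761]
tool_rot: [[0.984, 0.178, 0.001], [0.178, -0.984, 0.0], [0.001, 0.0, -1.0]]
wrist_force: [-0.7, 0.6, -0.4]
grip_width: 0.0471
grasp_force: 0.0
[0.5208 0.054  0.111 ]
offset [0.2955, 0.0051, 0.2795] rot [0.0, -0.0003, 0.0003] rows>= 2.4
[np.float64(0.5208297305816149), np.float64(0.054003051133221874), 0.0923]
offset [0.0126, -0.0, -0.0387] rot [0.0, 0.0, 0.0] rows>= 0.2
offset [0.0287, -0.0, -0.0761] rot [0.0, 0.0, 0.0] rows>= 0.5
offset [0.0481, -0.0, -0.1119] rot [0.0, 0.0, 0.0] rows>= 0.7
offset [0.0706, -0.0, -0.1457] rot [0.0, 0.0, 0.0] rows>= 1.0
offset [0.0961, -0.0, -0.1775] rot [0.0, 0.0, 0.0] rows>= 1.2
offset [0.1244, -0.0, -0.2067] rot [0.0, 0.0, 0.0] rows>= 1.4
offset [0.1552, -0.0, -0.2333] rot [0.0, 0.0, 0.0] rows>= 1.7
offset [0.1883, -0.0, -0.257] rot [0.0, 0.0, 0.0] rows>= 1.9
offset [0.2233, -0.0, -0.2776] rot [0.0, 0.0, 0.0] rows>= 2.1
offset [0.2602, -0.0, -0.295] rot [0.0, 0.0, 0.0] rows>= 2.4
offset [0.2984, -0.0, -0.3089] rot [0.0, 0.0, 0.0] rows>= 2.6
offset [0.3377, -0.0, -0.3194] rot [0.0, 0.0, 0.0] rows>= 2.8
offset [0.3778, -0.0, -0.3262] rot [0.0, 0.0, 0.0] rows>= 3.0
offset [0.4184, -0.0, -0.3294] rot [0.0, 0.0, 0.0] rows>= 3.2
offset [0.4591, -0.0, -0.3289] rot [0.0, 0.0, 0.0] rows>= 3.4
offset [0.4996, -0.0, -0.3248] rot [0.0, 0.0, 0.0] rows>= 3.6
offset [0.5395, -0.0, -0.317] rot [0.0, 0.0, 0.0] rows>= 3.8
offset [0.5786, 0.0, -0.3056] rot [0.0, 0.0, 0.0] rows>= 3.9
offset [0.6164, -0.0, -0.2907] rot [0.0, 0.0, 0.0] rows>= 4.1
```

View pics/side2.png

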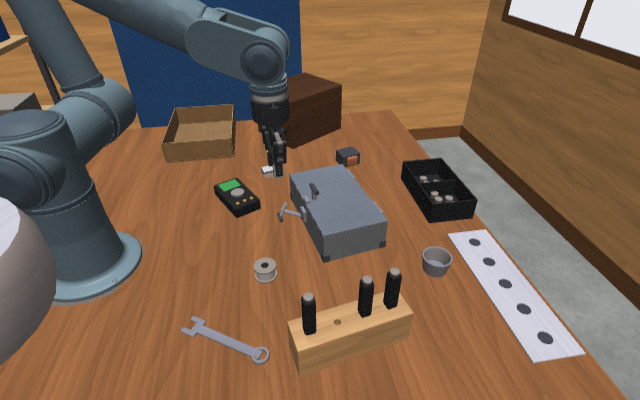

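Hasp is swung down, with its bar at about (285,212), and the lid is shut. Now pinch the lid bar.

```bash
python3 -m jog '{"offset":[[0.15,0.005,0],[0.296,0.005,0],[0.296,0.005,0],[0.296,0.005,0.1],[0.296,0.005,0.2],[0.296,0.005,0.28],[0.296,0.005,0.28],[0.296,0.005,0.28],[0.296,0.005,0.28],[0.296,0.005,0.28],[0.296,0.005,0.28],[0.296,0.005,0.28]],"rot":[[0,0,0],[0,0,0],[0,0,0],[0,0,0],[0,0,0],[0,0,0],[0,0,0],[0,0,0],[0,0,0],[0,0,0],[0,0,0],[0,0,0]],"jaw":[0.5,0.5,0.5,0.5,0.5,0.5,0.5,-1,-1,-1,-1,-1]}'
```

```text
time: 9.05
tcp_pos: [0.5211, 0.0543, 0.093]
tool_rot: [[0.984, 0.178, 0.001], [0.178, -0.984, 0.001], [0.001, -0.0, -1.0]]
wrist_force: [-4.4, 3.6, 6.4]
grip_width: 0.0381
grasp_force: 60.7
```

```bash
python3 -m jog '{"offset":[[0.006,0,-0.019],[0.013,0,-0.039],[0.029,0,-0.076],[0.048,0,-0.112],[0.071,0,-0.146],[0.096,0,-0.178],[0.124,0,-0.207],[0.155,0,-0.233],[0.188,0,-0.257],[0.223,0,-0.278],[0.260,0,-0.295],[0.298,0,-0.309],[0.338,0,-0.319],[0.378,0,-0.326],[0.418,0,-0.329],[0.459,0,-0.329],[0.500,0,-0.325],[0.540,0,-0.317],[0.579,0,-0.306],[0.616,0,-0.291]],"rot":[[0,0,0],[0,0,0],[0,0,0],[0,0,0],[0,0,0],[0,0,0],[0,0,0],[0,0,0],[0,0,0],[0,0,0],[0,0,0],[0,0,0],[0,0,0],[0,0,0],[0,0,0],[0,0,0],[0,0,0],[0,0,0],[0,0,0],[0,0,0]],"jaw":[-1,-1,-1,-1,-1,-1,-1,-1,-1,-1,-1,-1,-1,-1,-1,-1,-1,-1,-1,-1]}'
```

```text
time: 11.05
tcp_pos: [0.7044, 0.0877, 0.1821]
tool_rot: [[0.984, 0.178, 0.003], [0.178, -0.984, 0.001], [0.003, -0.0, -1.0]]
wrist_force: [-4.7, 4.2, 1.9]
grip_width: 0.0375
grasp_force: 59.6
```

```bash
python3 -m jog '{"offset":[[0,0,0],[0,0,0],[0,0,0],[0,0,0],[0,0,0],[0,0,-0.1],[0,0,-0.2],[0,0,-0.3],[0,0,-0.4],[0,0,-0.5],[0,0,-0.5]],"rot":[[0,0,0],[0,0,0],[0,0,0],[0,0,0],[0,0,0],[0,0,0],[0,0,0],[0,0,0],[0,0,0],[0,0,0],[0,0,0]],"jaw":[0.4,0.4,0.4,0.4,0.4,0.4,0.4,0.4,0.4,0.4,0.4]}'
python3 - <<'E'
from h import *
s=readout.state(); q=s["joint_pos"]; print(q,s["tcp_pos"])
def M(q): 
    R=lambda a,t: Ro.from_euler(a,t).as_matrix()
    return R('z',q[0])@R('y',q[1]+q[2])@R('z',q[3])@R('y',q[4])@R('z',q[5]+np.pi/2)
print(M(q)-s["tool_rot"])
for n in ("top","side"):
    p=cams.snapshot(n); w=cloud(p).reshape(-1,3); save(p,n+"3.png")
    m=(w[:,1]<-.38)&(w[:,1]>-.85)&(w[:,0]>.3)&(w[:,0]<.9)&(w[:,2]>.04)&(w[:,2]<.3)
    if m.any():
        Q=w[m]; print(n,cv2.minAreaRect(Q[:,:2].astype(np.float32)),cv2.boxPoints(cv2.minAreaRect(Q[:,:2].astype(np.float32))),np.percentile(Q[:,2],[5,50,99]))
E
```

```text
time: 12.15
tcp_pos: [0.7045, 0.0866, 0.3359]
tool_rot: [[0.984, 0.178, 0.011], [0.178, -0.984, -0.001], [0.01, 0.002, -1.0]]
wrist_force: [0.5, 0.9, 1.3]
grip_width: 0.0599
grasp_force: 0.0
[-0.0369  0.3184  1.2805 -0.0002  1.5321  1.3552] [0.7045 0.0866 0.3359]
[[ 0.  0. -0.]
 [ 0.  0. -0.]
 [-0.  0. -0.]]
top ((0.5573346614837646, -0.6140042543411255), (0.17143720388412476, 0.2342914491891861), 49.74509048461914) [[ 0.4125 -0.6037]
 [ 0.5913 -0.7551]
 [ 0.7021 -0.6243]
 [ 0.5233 -0.4729]] [0.0589 0.1291 0.1349]
```

View pics/top3.png

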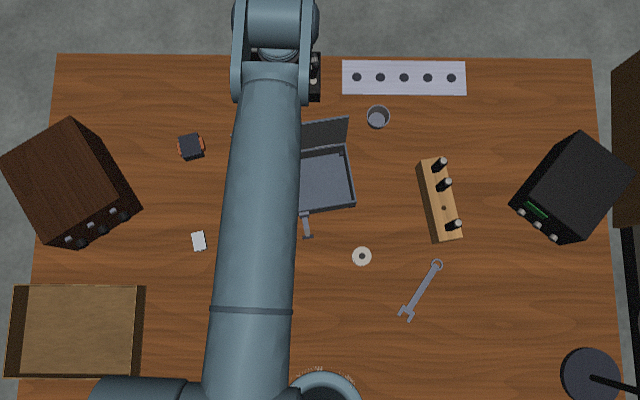

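PSU (black box) occupies y<-0.47 and is 0.135 high, so I'll use a 60° tilt for the driver grasp.

```bash
cat >> h.py <<'E'
HX=Ro.from_euler('z',10.9,degrees=True).as_matrix()
DRV={'far':np.array([.6039,-.2796,0]),'mid':np.array([.5557,-.2886,0]),'near':np.array([.4581,-.3077,0])}
def graspd(k,back=0,up=0,A=60,z=.100,ahead=.012):
    R=down(100.9,A); return DRV[k]+[0,0,z+up]+R[:,2]*(ahead-back),R
E
python3 - <<'E'
from h import *
a=plan([.63,-.15,.36],down(100.9))
a=plan([.62,-.40,.32],down(100.9,60),a)
g=graspd('far',.09); print(g)
a=plan(*g,a)
a=plan(*graspd('far'),a)
E
```

```text
offset [-0.3787, 0.7332, -0.1007] rot [0.0005, -0.0003, -0.5037] rows>= 10.6
offset [-0.812, -0.1903, 0.1333] rot [0.0, 0.3333, 0.0] rows>= 7.0
(array([ 0.6167, -0.3459,  0.139 ]), array([[-0.0945,  0.982 , -0.1638],
       [ 0.491 ,  0.1891,  0.8504],
       [ 0.866 ,  0.    , -0.5   ]]))
offset [-0.433, 0.0232, 0.4567] rot [0.0, 0.0, 0.0] rows>= 3.8
offset [0.0, -0.0, 0.3] rot [0.0, 0.0, 0.0] rows>= 1.8
```

```bash
python3 -m jog '{"offset":[[-0.379,0.733,-0.1],[-0.379,0.733,-0.1],[-0.379,0.733,-0.1],[-0.379,0.733,-0.1],[-0.379,0.733,-0.1],[-0.379,0.733,-0.1],[-0.379,0.733,-0.1],[-0.379,0.733,-0.1],[-0.379,0.733,-0.1],[-0.379,0.733,-0.1],[-0.379,0.733,-0.1],[-0.379,0.733,-0.1],[-0.379,0.733,-0.1]],"rot":[[0,0,-0.504],[0,0,-0.504],[0,0,-0.504],[0,0,-0.504],[0,0,-0.504],[0,0,-0.504],[0,0,-0.504],[0,0,-0.504],[0,0,-0.504],[0,0,-0.504],[0,0,-0.504],[0,0,-0.504],[0,0,-0.504]],"jaw":[-0.15,-0.15,-0.15,-0.15,-0.15,-0.15,-0.15,-0.15,-0.15,-0.15,-0.15,-0.15,-0.15]}'
python3 -m jog '{"offset":[[-0.812,-0.19,0.133],[-0.812,-0.19,0.133],[-0.812,-0.19,0.133],[-0.812,-0.19,0.133],[-0.812,-0.19,0.133],[-0.812,-0.19,0.133],[-0.812,-0.19,0.133],[-0.812,-0.19,0.133],[-0.812,-0.19,0.133],[-0.812,-0.19,0.133],[-0.812,-0.19,0.133],[-0.812,-0.19,0.133]],"rot":[[0,0.333,0],[0,0.333,0],[0,0.333,0],[0,0.333,0],[0,0.333,0],[0,0.333,0],[0,0.333,0],[0,0.333,0],[0,0.333,0],[0,0.333,0],[0,0.333,0],[0,0.333,0]],"jaw":[-0.15,-0.15,-0.15,-0.15,-0.15,-0.15,-0.15,-0.15,-0.15,-0.15,-0.15,-0.15]}'
python3 - <<'E'
from h import *
s=readout.state(); print(s["joint_pos"])
a=plan(*graspd('far',.09)); plan(*graspd('far'),a)
p=cams.snapshot("side"); save(p,"side4.png")
E
```

```text
time: 13.55
tcp_pos: [0.6294, -0.1497, 0.3574]
tool_rot: [[-0.188, 0.982, -0.002], [0.982, 0.188, 0.001], [0.001, -0.002, -1.0]]
wrist_force: [-0.3, 0.4, -0.0]
grip_width: 0.0363
grasp_force: 0.0
time: 14.75
tcp_pos: [0.6206, -0.399, 0.3218]
tool_rot: [[-0.098, 0.982, -0.164], [0.495, 0.191, 0.848], [0.863, 0.002, -0.504]]
wrist_force: [0.1, -0.3, 0.2]
grip_width: 0.0363
grasp_force: 0.0
[-0.8728  0.904   0.6967  0.6719  2.4034 -0.7681]
offset [-0.4373, 0.0199, 0.4593] rot [-0.0003, 0.0016, 0.0008] rows>= 3.8
offset [0.0, -0.0, 0.3] rot [0.0, 0.0, 0.0] rows>= 1.8
```

View pics/side4.png

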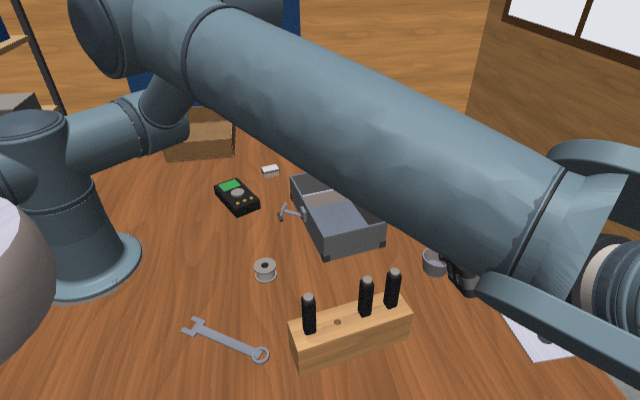

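```bash
cat > kin.py <<'E'
from h import *
from scipy.optimize import least_squares
D=[([-1.3871,.2458,1.559,0,1.3387,-.1741],[.2275,-.6083,.2302]),([-.1508,-.1259,2.063,-.0001,1.2036,1.244],[.4666,.043,.1702]),([-.0369,.3184,1.2805,-.0002,1.5321,1.3552],[.7045,.0866,.3359])]
D.append(([-0.8728,0.904,0.6967,0.6719,2.4034,-0.7681],[.6206,-.399,.3218]))
R=lambda a,t: Ro.from_euler(a,t).as_matrix()
def rot(q): return R('z',q[0])@R('y',q[1]+q[2])@R('z',q[3])@R('y',q[4])@R('z',q[5]+np.pi/2)
def wr(q,k): a,o,h,l2,l3,L=k; s=q[1]+q[2]; return R('z',q[0])@[a+l2*np.sin(q[1])+l3*np.sin(s),o,h+l2*np.cos(q[1])+l3*np.cos(s)]
def fk(q,k): return wr(q,k)+k[5]*rot(q)[:,2]
K=least_squares(lambda k:np.concatenate([fk(q,k)-p for q,p in D]),[0,.1,.3,.4,.4,.2]).x
LO=[-3.13,-1.02,.13,-.95,.21,-2.74]; HI=[3.13,2.26,2.54,4.09,2.88,2.74]
def ik(p,Rt,q0):
    f=lambda q:np.concatenate([(fk(q,K)-p)*5,(Ro.from_matrix(rot(q).T@Rt)).as_rotvec()])
    return least_squares(f,np.clip(q0,np.array(LO)+.01,np.array(HI)-.01),bounds=(LO,HI))
E
python3 - <<'E'
from kin import *
print(K,[np.abs(fk(q,K)-p).max() for q,p in D])
q=D[-1][0]
for k in DRV:
    for b in (.09,0):
        r=ik(*graspd(k,b),q); print(k,b,r.cost,r.x,"wrist",wr(r.x,K))
for x in (-45,-8,29):
    r=ik(case(x,-10,60),down(100.2,-30),[0,.3,1.5,0,1.3,0]); print(x,r.cost,r.x)
E
```

```text
[-0.0211  0.1114  0.191   0.4516  0.5717  0.2653] [np.float64(0.004858785090994133), np.float64(0.0013998913296642823), np.float64(0.006355872896394721), np.float64(0.0028944932192693784)]
far 0.09 1.370959395863642e-26 [-0.8416  0.8949  1.0368  0.5468  2.1162 -0.9744] wrist [ 0.6601 -0.5716  0.2717]
far 0 2.2112627673684293e-19 [-0.7917  0.8079  1.2676  0.5492  1.9699 -1.015 ] wrist [ 0.6454 -0.495   0.2267]
mid 0.09 8.312743570457348e-24 [-0.8916  0.8257  1.1507  0.4908  2.1004 -1.047 ] wrist [ 0.6119 -0.5806  0.2717]
mid 0 4.291144723001174e-18 [-0.8441  0.7441  1.3722  0.4982  1.9573 -1.0795] wrist [ 0.5972 -0.504   0.2267]
near 0.09 8.174845850347334e-19 [-1.0034  0.7114  1.3344  0.3739  2.0799 -1.1863] wrist [ 0.5143 -0.5997  0.2717]
near 0 4.883727368471738e-27 [-0.9631  0.6345  1.5476  0.3861  1.9405 -1.2067] wrist [ 0.4996 -0.5231  0.2267]
-45 4.678845765085833e-28 [ 0.1252  0.1985  2.018  -0.6363  0.9978  0.3201]
-8 9.303993026763125e-31 [ 0.1287  0.2707  1.9292 -0.6295  1.0127  0.3112]
29 3.530206821070001e-19 [ 0.1318  0.3414  1.8379 -0.6215  1.0309  0.2993]
```

```bash
python3 -m jog '{"offset":[[-0.437,0.02,0.459],[-0.437,0.02,0.459],[-0.437,0.02,0.459],[-0.437,0.02,0.459],[-0.437,0.02,0.459],[-0.437,0.02,0.459],[-0.437,0.02,0.459],[-0.437,0.02,0.459]],"rot":[[0,0.002,0],[0,0.002,0],[0,0.002,0],[0,0.002,0],[0,0.002,0],[0,0.002,0],[0,0.002,0],[0,0.002,0]],"jaw":[-0.15,-0.15,-0.15,-0.15,-0.15,-0.15,-0.15,-0.15]}'
python3 - <<'E'
from h import *
plan(*graspd('far'))
p=cams.snapshot("top"); save(p,"top5.png")
p=cams.snapshot("side"); cv2.imwrite("pics/side5.png",cv2.resize(p["img"][220:400,240:500,::-1],None,fx=2.5,fy=2.5))
E
```

```text
time: 15.6
tcp_pos: [0.6169, -0.3479, 0.1403]
tool_rot: [[-0.098, 0.982, -0.163], [0.491, 0.19, 0.85], [0.866, 0.003, -0.5]]
wrist_force: [0.2, -0.2, 0.1]
grip_width: 0.0364
grasp_force: 0.0
offset [-0.0005, 0.0, 0.308] rot [0.0004, 0.0001, 0.0011] rows>= 1.8
```

View pics/side5.png

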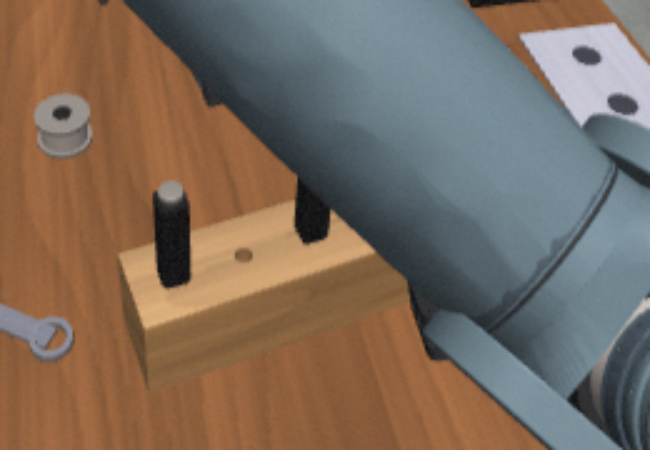

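The forearm hides the gripper in the side view. Reported pose is on plan, so I'll approach and close.

```bash
python3 -m jog '{"offset":[[0,0,0.08],[0,0,0.16],[0,0,0.24],[0,0,0.308],[0,0,0.308],[0,0,0.308],[0,0,0.308],[0,0,0.308],[0,0,0.308]],"rot":[[0,0,0],[0,0,0],[0,0,0],[0,0,0],[0,0,0],[0,0,0],[0,0,0],[0,0,0],[0,0,0]],"jaw":[-0.15,-0.15,-0.15,-0.15,-0.15,-1,-1,-1,-1]}'
python3 - <<'E'
from h import *
s=readout.state(); a=plan(s["tcp_pos"]+[0,0,.17])
c=case(29,-10,130); print(c)
a=plan([.60,-.15,.28],down(100.5,10),a)
# driver offset: grasp point on handle 12mm before TCP; z_d~95
a=plan(case(29,-8,130),down(100.2,-30),a)
E
```

```text
time: 16.6
tcp_pos: [0.6012, -0.2686, 0.0921]
tool_rot: [[-0.095, 0.982, -0.164], [0.487, 0.189, 0.852], [0.868, 0.002, -0.497]]
wrist_force: [1.0, -1.7, 3.4]
grip_width: 0.0187
grasp_force: 61.2
offset [0.4918, 0.0009, -0.2815] rot [0.0, 0.0, 0.0] rows>= 3.4
[0.6028 0.0586 0.13  ]
offset [0.2449, 0.0712, 0.308] rot [-0.0009, -0.279, 0.0023] rows>= 5.8
offset [0.5913, 0.136, 0.612] rot [0.0003, -0.2222, 0.0017] rows>= 5.2
```

```bash
python3 -m jog '{"offset":[[0.06,0,-0.034],[0.12,0,-0.069],[0.18,0,-0.103],[0.24,0,-0.137],[0.32,0,-0.183],[0.40,0,-0.229],[0.49,0,-0.28],[0.49,0,-0.28]],"rot":[[0,0,0],[0,0,0],[0,0,0],[0,0,0],[0,0,0],[0,0,0],[0,0,0],[0,0,0]],"jaw":[-1,-1,-1,-1,-1,-1,-1,-1]}'
python3 - <<'E'
from h import *
a=plan([.60,-.15,.28],down(100.5,10))
a=plan(case(29,-8,140),down(100.2,-30),a)
E
```

```text
time: 17.4
tcp_pos: [0.6018, -0.2685, 0.2674]
tool_rot: [[-0.102, 0.982, -0.162], [0.492, 0.191, 0.849], [0.865, 0.006, -0.503]]
wrist_force: [-0.3, 0.0, 0.8]
grip_width: 0.0189
grasp_force: 61.0
offset [0.2313, 0.0699, 0.3152] rot [0.0001, -0.2768, 0.0036] rows>= 5.8
offset [0.5971, 0.136, 0.5792] rot [0.0003, -0.2222, 0.0017] rows>= 5.1
```

```bash
python3 -m jog '{"offset":[[0.231,0.07,0.315],[0.231,0.07,0.315],[0.231,0.07,0.315],[0.231,0.07,0.315],[0.231,0.07,0.315],[0.231,0.07,0.315],[0.231,0.07,0.315],[0.231,0.07,0.315],[0.231,0.07,0.315],[0.231,0.07,0.315]],"rot":[[0,-0.277,0.004],[0,-0.277,0.004],[0,-0.277,0.004],[0,-0.277,0.004],[0,-0.277,0.004],[0,-0.277,0.004],[0,-0.277,0.004],[0,-0.277,0.004],[0,-0.277,0.004],[0,-0.277,0.004]],"jaw":[-1,-1,-1,-1,-1,-1,-1,-1,-1,-1]}'
python3 -m jog '{"offset":[[0.2,0.045,0.193],[0.4,0.09,0.386],[0.597,0.136,0.579],[0.597,0.136,0.579],[0.597,0.136,0.579],[0.597,0.136,0.579],[0.597,0.136,0.579],[0.597,0.136,0.579],[0.597,0.136,0.579],[0.597,0.136,0.579]],"rot":[[0,-0.07,0],[0,-0.14,0],[0,-0.222,0.002],[0,-0.222,0.002],[0,-0.222,0.002],[0,-0.222,0.002],[0,-0.222,0.002],[0,-0.222,0.002],[0,-0.222,0.002],[0,-0.222,0.002]],"jaw":[-1,-1,-1,-1,-1,-1,-1,-1,-1,-1]}'
python3 - <<'E'
from h import *
s=readout.state(); print(s["joint_pos"])
for n in ("side","top"):
    p=cams.snapshot(n); save(p,n+"6.png")
    w=cloud(p).reshape(-1,3); Q=(w-C0)@Ro.from_euler('z',YAW).as_matrix()
    print(cams.spot_in(p,"driver1")[:3])
a=plan(case(29,-8,40),down(100.2,-30))
E
```

```text
time: 18.4
tcp_pos: [0.5989, -0.1502, 0.2727]
tool_rot: [[-0.174, 0.984, -0.041], [0.968, 0.179, 0.179], [0.183, -0.008, -0.983]]
wrist_force: [-0.5, -0.1, -0.8]
grip_width: 0.0188
grasp_force: 61.0
time: 19.4
tcp_pos: [0.6016, 0.0603, 0.1363]
tool_rot: [[-0.151, 0.985, 0.081], [0.857, 0.171, -0.486], [-0.493, -0.004, -0.87]]
wrist_force: [-1.0, -1.1, 0.4]
grip_width: 0.0193
grasp_force: 61.1
[ 0.1206  0.296   1.7468 -0.5718  1.1429  0.2019]
[{'position': [347.3, 176.1], 'confidence': 0.71}, {'position': [307.7, 314.4], 'confidence': 0.62}]
[{'position': [303.3, 157.6], 'confidence': 0.65}, {'position': [453.1, 221.8], 'confidence': 0.53}, {'position': [442.9, 185.2], 'confidence': 0.43}]
offset [0.1545, 0.0046, 0.2794] rot [-0.0019, -0.0026, -0.0004] rows>= 1.9
```

View pics/side6.png

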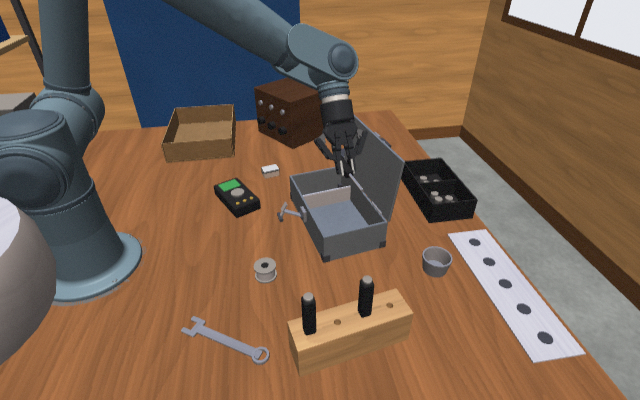

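```bash
python3 - <<'E'
from h import *
p=cv2.imread("pics/side6.png"); t=cv2.imread("pics/top6.png")
a=cv2.resize(p[110:230,280:420],None,fx=2.8,fy=2.8,interpolation=2); b=cv2.resize(t[90:210,230:370],None,fx=2.8,fy=2.8,interpolation=2)
cv2.imwrite("pics/c6.png",np.hstack([a,b]))
E
```

```text
(no output)
```

View pics/c6.png

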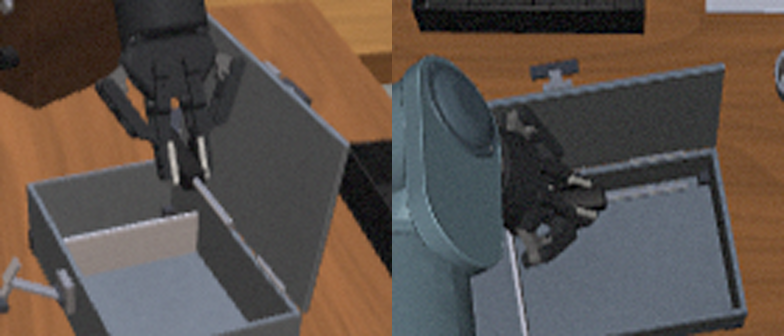

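Driver is held nearly level with its shaft toward -y (side crop). Now lower it and release.

```bash
python3 - <<'E'
from h import *
a=plan(case(22,-20,140),down(100.2,-30))
a=plan(case(22,-20,20),down(100.2,-30))
E
```

```text
offset [-0.0446, -0.0201, 0.0092] rot [-0.0019, -0.0026, -0.0004] rows>= 0.3
offset [0.1525, -0.0183, 0.3572] rot [-0.0019, -0.0026, -0.0004] rows>= 2.3
```

```bash
python3 -m jog '{"offset":[[-0.045,-0.02,0.009],[-0.045,-0.02,0.009],[0.005,-0.02,0.096],[0.055,-0.019,0.183],[0.105,-0.019,0.27],[0.13,-0.018,0.318],[0.152,-0.018,0.357],[0.152,-0.018,0.357],[0.152,-0.018,0.357],[0.152,-0.018,0.357]],"rot":[[-0.002,-0.002,0],[-0.002,-0.002,0],[-0.002,-0.002,0],[-0.002,-0.002,0],[-0.002,-0.002,0],[-0.002,-0.002,0],[-0.002,-0.002,0],[-0.002,-0.002,0],[-0.002,-0.002,0],[-0.002,-0.002,0]],"jaw":[-1,-1,-1,-1,-1,-1,-1,-1,-1,-1]}'
python3 -m jog '{"offset":[[0,0,0],[0,0,0],[0,0,0],[0,0,0],[-0.03,0,-0.05],[-0.06,0,-0.1],[-0.12,0,-0.2],[-0.2,0,-0.35],[-0.3,0,-0.5],[-0.3,0,-0.5]],"rot":[[0,0,0],[0,0,0],[0,0,0],[0,0,0],[0,0,0],[0,0,0],[0,0,0],[0,0,0],[0,0,0],[0,0,0]],"jaw":[-0.25,-0.25,-0.25,-0.25,-0.25,-0.25,-0.25,-0.25,-0.25,-0.25]}'
python3 - <<'E'
from h import *
a=plan([.57,-.2,.32],down(100.9,30))
a=plan(*graspd('mid',.09,.1),a)
a=plan(*graspd('mid',.09),a)
a=plan(*graspd('mid'),a)
E
```

```text
time: 20.6
tcp_pos: [0.5931, 0.0473, 0.0176]
tool_rot: [[-0.156, 0.985, 0.079], [0.853, 0.175, -0.492], [-0.499, -0.009, -0.867]]
wrist_force: [-13.3, -1.8, 0.9]
grip_width: 0.0189
grasp_force: 64.1
time: 21.6
tcp_pos: [0.6024, 0.045, 0.2036]
tool_rot: [[-0.147, 0.984, 0.102], [0.853, 0.178, -0.49], [-0.5, 0.015, -0.866]]
wrist_force: [1.1, 0.4, -0.4]
grip_width: 0.0321
grasp_force: 0.0
offset [-0.8752, -0.246, 0.0532] rot [0.0049, 0.3334, -0.0037] rows>= 7.0
offset [-0.5733, -0.1027, -0.0193] rot [0.0, 0.1667, 0.0] rows>= 3.5
offset [-0.2887, 0.0, 0.1667] rot [0.0, 0.0, 0.0] rows>= 2.0
offset [0.0, -0.0, 0.3] rot [0.0, 0.0, 0.0] rows>= 1.8
```

```bash
python3 -m jog '{"offset":[[-0.875,-0.246,0.053],[-0.875,-0.246,0.053],[-0.875,-0.246,0.053],[-0.875,-0.246,0.053],[-0.875,-0.246,0.053],[-0.875,-0.246,0.053],[-0.875,-0.246,0.053],[-0.875,-0.246,0.053],[-0.875,-0.246,0.053],[-0.875,-0.246,0.053]],"rot":[[0.005,0.333,-0.004],[0.005,0.333,-0.004],[0.005,0.333,-0.004],[0.005,0.333,-0.004],[0.005,0.333,-0.004],[0.005,0.333,-0.004],[0.005,0.333,-0.004],[0.005,0.333,-0.004],[0.005,0.333,-0.004],[0.005,0.333,-0.004]],"jaw":[-0.15,-0.15,-0.15,-0.15,-0.15,-0.15,-0.15,-0.15,-0.15,-0.15]}'
python3 -m jog '{"offset":[[-0.573,-0.103,-0.019],[-0.573,-0.103,-0.019],[-0.573,-0.103,-0.019],[-0.573,-0.103,-0.019],[-0.573,-0.103,-0.019],[-0.573,-0.103,-0.019],[-0.573,-0.103,-0.019]],"rot":[[0,0.167,0],[0,0.167,0],[0,0.167,0],[0,0.167,0],[0,0.167,0],[0,0.167,0],[0,0.167,0]],"jaw":[-0.15,-0.15,-0.15,-0.15,-0.15,-0.15,-0.15]}'
python3 - <<'E'
from h import *
a=plan(*graspd('mid',.09))
a=plan(*graspd('mid'),a)
p=cams.snapshot("top"); w=cloud(p).reshape(-1,3); Q=(w-C0)@Ro.from_euler('z',YAW).as_matrix()*1000
m=(abs(Q[:,0])<66)&(Q[:,1]>-125)&(Q[:,1]<58)&(Q[:,2]>14)&(Q[:,2]<70)
print(m.sum(),cv2.minAreaRect(Q[m][:,:2].astype(np.float32)),np.percentile(Q[m][:,2],[10,50,95]))
cv2.imwrite("pics/top7.png",p["img"][:,:,::-1])
E
```

```text
time: 22.6
tcp_pos: [0.5672, -0.1987, 0.3117]
tool_rot: [[-0.158, 0.981, -0.108], [0.852, 0.191, 0.488], [0.499, -0.015, -0.866]]
wrist_force: [0.3, 0.5, -0.7]
grip_width: 0.036
grasp_force: 0.0
time: 23.3
tcp_pos: [0.5655, -0.3533, 0.2337]
tool_rot: [[-0.085, 0.981, -0.173], [0.495, 0.192, 0.847], [0.865, -0.013, -0.502]]
wrist_force: [0.4, 0.4, 0.9]
grip_width: 0.0362
grasp_force: 0.0
offset [-0.2766, 0.0128, 0.1522] rot [-0.003, 0.0009, -0.0031] rows>= 1.9
offset [0.0, -0.0, 0.3] rot [0.0, 0.0, 0.0] rows>= 1.8
334 ((2.980297088623047, -35.77130126953125), (173.04229736328125, 124.96936798095703), 89.4601058959961) [17.329  24.3116 29.2456]
```

```bash
python3 -m jog '{"offset":[[-0.277,0.013,0.152],[-0.277,0.013,0.152],[-0.277,0.013,0.152],[-0.277,0.013,0.152],[-0.277,0.013,0.232],[-0.277,0.013,0.312],[-0.277,0.013,0.392],[-0.277,0.013,0.455],[-0.277,0.013,0.455],[-0.277,0.013,0.455],[-0.277,0.013,0.455],[-0.277,0.013,0.455],[-0.277,0.013,0.455],[-0.277,0.013,0.455]],"rot":[[-0.003,0,-0.003],[-0.003,0,-0.003],[-0.003,0,-0.003],[-0.003,0,-0.003],[-0.003,0,-0.003],[-0.003,0,-0.003],[-0.003,0,-0.003],[-0.003,0,-0.003],[-0.003,0,-0.003],[-0.003,0,-0.003],[-0.003,0,-0.003],[-0.003,0,-0.003],[-0.003,0,-0.003],[-0.003,0,-0.003]],"jaw":[-0.15,-0.15,-0.15,-0.15,-0.15,-0.15,-0.15,-0.15,-0.15,-0.15,-1,-1,-1,-1]}'
python3 -m jog '{"offset":[[0.06,0,-0.034],[0.12,0,-0.069],[0.18,0,-0.103],[0.24,0,-0.137],[0.32,0,-0.183],[0.40,0,-0.229],[0.49,0,-0.28],[0.49,0,-0.28]],"rot":[[0,0,0],[0,0,0],[0,0,0],[0,0,0],[0,0,0],[0,0,0],[0,0,0],[0,0,0]],"jaw":[-1,-1,-1,-1,-1,-1,-1,-1]}'
python3 - <<'E'
from h import *
a=plan([.56,-.15,.28],down(100.5,10))
a=plan(case(-13,-20,140),down(100.2,-30),a)
a=plan(case(-13,-20,30),down(100.2,-30),a)
E
```

```text
time: 24.75
tcp_pos: [0.5524, -0.2807, 0.093]
tool_rot: [[-0.093, 0.983, -0.16], [0.491, 0.185, 0.851], [0.866, 0.001, -0.5]]
wrist_force: [1.3, -1.4, 5.8]
grip_width: 0.0188
grasp_force: 59.6
time: 25.55
tcp_pos: [0.5524, -0.2795, 0.2661]
tool_rot: [[-0.096, 0.982, -0.161], [0.495, 0.187, 0.848], [0.864, 0.002, -0.504]]
wrist_force: [-0.2, 0.5, 0.2]
grip_width: 0.0186
grasp_force: 59.1
offset [0.2514, 0.1056, 0.3388] rot [-0.0004, -0.2762, 0.0017] rows>= 5.8
offset [0.5345, 0.1269, 0.5681] rot [0.0003, -0.2222, 0.0017] rows>= 4.7
offset [0.1833, 0.0, 0.3175] rot [0.0, 0.0, 0.0] rows>= 2.2
```

```bash
python3 -m jog '{"offset":[[0.251,0.106,0.339],[0.251,0.106,0.339],[0.251,0.106,0.339],[0.251,0.106,0.339],[0.251,0.106,0.339],[0.251,0.106,0.339],[0.251,0.106,0.339],[0.251,0.106,0.339],[0.251,0.106,0.339],[0.251,0.106,0.339]],"rot":[[0,-0.276,0.002],[0,-0.276,0.002],[0,-0.276,0.002],[0,-0.276,0.002],[0,-0.276,0.002],[0,-0.276,0.002],[0,-0.276,0.002],[0,-0.276,0.002],[0,-0.276,0.002],[0,-0.276,0.002]],"jaw":[-1,-1,-1,-1,-1,-1,-1,-1,-1,-1]}'
python3 -m jog '{"offset":[[0.178,0.042,0.19],[0.356,0.085,0.38],[0.534,0.127,0.568],[0.534,0.127,0.568],[0.534,0.127,0.568],[0.534,0.127,0.568],[0.534,0.127,0.568],[0.534,0.127,0.568],[0.534,0.127,0.568],[0.534,0.127,0.568]],"rot":[[0,-0.07,0],[0,-0.14,0],[0,-0.222,0.002],[0,-0.222,0.002],[0,-0.222,0.002],[0,-0.222,0.002],[0,-0.222,0.002],[0,-0.222,0.002],[0,-0.222,0.002],[0,-0.222,0.002]],"jaw":[-1,-1,-1,-1,-1,-1,-1,-1,-1,-1]}'
python3 - <<'E'
from h import *
a=plan(case(-13,-20,34),down(100.2,-30))
for n in ("side","top"):
    p=cams.snapshot(n); i=p["img"][:,:,::-1]
    x=cv2.resize(i[110:260,270:430] if n=="side" else i[90:240,220:380],None,fx=2.5,fy=2.5,interpolation=2); globals()[n]=x
cv2.imwrite("pics/c8.png",np.hstack([side,top]))
E
```

```text
time: 26.55
tcp_pos: [0.5593, -0.15, 0.2734]
tool_rot: [[-0.175, 0.984, -0.04], [0.967, 0.179, 0.179], [0.183, -0.008, -0.983]]
wrist_force: [0.1, 0.0, -0.3]
grip_width: 0.0191
grasp_force: 59.1
time: 27.55
tcp_pos: [0.563, 0.0414, 0.1369]
tool_rot: [[-0.151, 0.985, 0.082], [0.857, 0.172, -0.486], [-0.493, -0.003, -0.87]]
wrist_force: [-0.2, -0.0, -0.7]
grip_width: 0.0187
grasp_force: 59.1
offset [0.1686, 0.0016, 0.2987] rot [-0.0016, -0.0027, -0.0009] rows>= 2.1
```

View pics/c8.png

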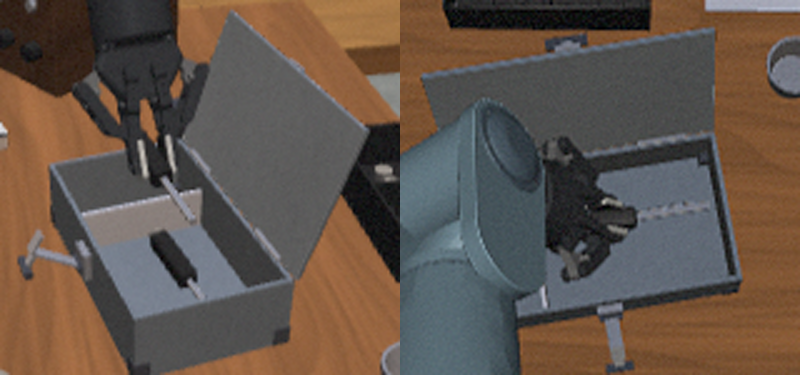

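```bash
cat > indrv.py <<'E'
from h import *
def indrv():
    for n in ("side","top"):
        p=cams.snapshot(n); w=cloud(p); Q=(w-C0)@Ro.from_euler('z',YAW).as_matrix()*1000
        dark=p["img"].max(-1)<45
        m=(abs(Q[...,0])<70)&(Q[...,1]>-128)&(Q[...,1]<60)&(Q[...,2]>12)&(Q[...,2]<60)&dark
        k,l,st,ct=cv2.connectedComponentsWithStats(m.astype(np.uint8))
        for i in range(1,k):
            if st[i,4]>25:
                P=Q[l==i]; r=cv2.minAreaRect(P[:,:2].astype(np.float32)); print(n,st[i,4],np.round(r[0]),np.round(r[1]),round(r[2]),"z",np.percentile(P[:,2],[10,90]))
if __name__=="__main__": indrv()
E
python3 indrv.py
```

```text
side 122 [11.  1.] [16. 77.] 3 z [14.8791 25.7984]
```

```bash
python3 - <<'E'
from h import *
plan(case(-18,-20,100),down(100.2,-30));plan(case(-18,-20,34),down(100.2,-30))
E
```

```text
offset [0.0558, -0.0137, 0.1065] rot [-0.0018, -0.0027, -0.0002] rows>= 0.7
offset [0.1642, -0.0128, 0.298] rot [-0.0018, -0.0027, -0.0002] rows>= 2.0
```

```bash
python3 -m jog '{"offset":[[0.03,-0.014,0.053],[0.056,-0.014,0.106],[0.09,-0.013,0.17],[0.12,-0.013,0.22],[0.145,-0.013,0.262],[0.164,-0.013,0.298],[0.164,-0.013,0.298],[0.164,-0.013,0.298],[0.164,-0.013,0.298]],"rot":[[-0.002,-0.002,0],[-0.002,-0.002,0],[-0.002,-0.002,0],[-0.002,-0.002,0],[-0.002,-0.002,0],[-0.002,-0.002,0],[-0.002,-0.002,0],[-0.002,-0.002,0],[-0.002,-0.002,0]],"jaw":[-1,-1,-1,-1,-1,-1,-1,-1,-1]}'
python3 -m jog '{"offset":[[0,0,0],[0,0,0],[0,0,0],[0,0,0],[-0.03,0,-0.05],[-0.06,0,-0.1],[-0.12,0,-0.2],[-0.2,0,-0.35],[-0.3,0,-0.5],[-0.3,0,-0.5]],"rot":[[0,0,0],[0,0,0],[0,0,0],[0,0,0],[0,0,0],[0,0,0],[0,0,0],[0,0,0],[0,0,0],[0,0,0]],"jaw":[-0.35,-0.35,-0.35,-0.35,-0.35,-0.35,-0.35,-0.35,-0.35,-0.35]}'
python3 indrv.py
python3 - <<'E'
from h import *
a=plan([.50,-.2,.32],down(100.9,30))
a=plan(*graspd('near',.09,.1),a)
a=plan(*graspd('near',.09),a)
a=plan(*graspd('near'),a)
E
```

```text
time: 28.65
tcp_pos: [0.5588, 0.0411, 0.0345]
tool_rot: [[-0.153, 0.984, 0.091], [0.853, 0.178, -0.49], [-0.498, 0.002, -0.867]]
wrist_force: [0.7, -0.8, -0.1]
grip_width: 0.0187
grasp_force: 59.1
time: 29.65
tcp_pos: [0.5625, 0.0379, 0.2168]
tool_rot: [[-0.148, 0.984, 0.101], [0.853, 0.179, -0.49], [-0.5, 0.014, -0.866]]
wrist_force: [0.6, -0.2, 0.4]
grip_width: 0.0277
grasp_force: 0.0
side 111 [12.  1.] [17. 80.] 3 z [14.1505 25.6981]
side 100 [-19.  -1.] [16. 76.] 1 z [13.9505 25.9666]
top 27 [-23. -10.] [ 4. 49.] 6 z [13.7486 26.031 ]
offset [-0.8281, -0.3348, 0.054] rot [0.0016, 0.3328, -0.0038] rows>= 7.0
offset [-0.6124, -0.205, -0.0418] rot [0.0, 0.1667, 0.0] rows>= 3.9
offset [-0.2887, 0.0, 0.1667] rot [0.0, 0.0, 0.0] rows>= 2.0
offset [0.0, 0.0, 0.3] rot [0.0, 0.0, 0.0] rows>= 1.8
```

Both drivers now lie parallel on the floor (x≈12 and -19). Third driver next.

```bash
python3 -m jog '{"offset":[[-0.828,-0.335,0.054],[-0.828,-0.335,0.054],[-0.828,-0.335,0.054],[-0.828,-0.335,0.054],[-0.828,-0.335,0.054],[-0.828,-0.335,0.054],[-0.828,-0.335,0.054],[-0.828,-0.335,0.054],[-0.828,-0.335,0.054],[-0.828,-0.335,0.054]],"rot":[[0.002,0.333,-0.004],[0.002,0.333,-0.004],[0.002,0.333,-0.004],[0.002,0.333,-0.004],[0.002,0.333,-0.004],[0.002,0.333,-0.004],[0.002,0.333,-0.004],[0.002,0.333,-0.004],[0.002,0.333,-0.004],[0.002,0.333,-0.004]],"jaw":[-0.15,-0.15,-0.15,-0.15,-0.15,-0.15,-0.15,-0.15,-0.15,-0.15]}'
python3 -m jog '{"offset":[[-0.612,-0.205,-0.042],[-0.612,-0.205,-0.042],[-0.612,-0.205,-0.042],[-0.612,-0.205,-0.042],[-0.612,-0.205,-0.042],[-0.612,-0.205,-0.042],[-0.612,-0.205,-0.042],[-0.612,-0.205,-0.042]],"rot":[[0,0.167,0],[0,0.167,0],[0,0.167,0],[0,0.167,0],[0,0.167,0],[0,0.167,0],[0,0.167,0],[0,0.167,0]],"jaw":[-0.15,-0.15,-0.15,-0.15,-0.15,-0.15,-0.15,-0.15]}'
python3 - <<'E'
from h import *
a=plan(*graspd('near',.09))
a=plan(*graspd('near'),a)
E
```

```text
time: 30.75
tcp_pos: [0.4993, -0.1987, 0.3175]
tool_rot: [[-0.163, 0.981, -0.101], [0.85, 0.191, 0.49], [0.501, -0.007, -0.866]]
wrist_force: [0.3, -0.2, -0.7]
grip_width: 0.0364
grasp_force: 0.0
time: 31.55
tcp_pos: [0.4712, -0.3727, 0.2406]
tool_rot: [[-0.094, 0.981, -0.168], [0.494, 0.193, 0.848], [0.864, -0.004, -0.503]]
wrist_force: [-0.5, -0.9, 0.1]
grip_width: 0.0362
grasp_force: 0.0
offset [-0.2946, -0.0005, 0.1667] rot [-0.0016, 0.001, -0.0005] rows>= 2.0
offset [0.0, 0.0, 0.3] rot [0.0, 0.0, 0.0] rows>= 1.8
```

```bash
python3 -m jog '{"offset":[[-0.295,0,0.167],[-0.295,0,0.167],[-0.295,0,0.167],[-0.295,0,0.167],[-0.295,0,0.247],[-0.295,0,0.327],[-0.295,0,0.407],[-0.295,0,0.467],[-0.295,0,0.467],[-0.295,0,0.467],[-0.295,0,0.467],[-0.295,0,0.467],[-0.295,0,0.467],[-0.295,0,0.467]],"rot":[[-0.002,0,0],[-0.002,0,0],[-0.002,0,0],[-0.002,0,0],[-0.002,0,0],[-0.002,0,0],[-0.002,0,0],[-0.002,0,0],[-0.002,0,0],[-0.002,0,0],[-0.002,0,0],[-0.002,0,0],[-0.002,0,0],[-0.002,0,0]],"jaw":[-0.15,-0.15,-0.15,-0.15,-0.15,-0.15,-0.15,-0.15,-0.15,-0.15,-1,-1,-1,-1]}'
python3 -m jog '{"offset":[[0.06,0,-0.034],[0.12,0,-0.069],[0.18,0,-0.103],[0.24,0,-0.137],[0.32,0,-0.183],[0.40,0,-0.229],[0.49,0,-0.28],[0.49,0,-0.28]],"rot":[[0,0,0],[0,0,0],[0,0,0],[0,0,0],[0,0,0],[0,0,0],[0,0,0],[0,0,0]],"jaw":[-1,-1,-1,-1,-1,-1,-1,-1]}'
python3 - <<'E'
from h import *
a=plan([.50,-.15,.28],down(100.5,10))
a=plan(case(-46,-20,140),down(100.2,-30),a)
E
```

```text
time: 32.95
tcp_pos: [0.4555, -0.3, 0.0931]
tool_rot: [[-0.092, 0.983, -0.159], [0.492, 0.184, 0.851], [0.866, 0.0, -0.5]]
wrist_force: [2.0, -2.4, 6.9]
grip_width: 0.0187
grasp_force: 59.8
time: 33.75
tcp_pos: [0.4558, -0.2991, 0.2652]
tool_rot: [[-0.095, 0.983, -0.159], [0.496, 0.185, 0.848], [0.863, 0.002, -0.505]]
wrist_force: [-0.1, -0.6, -0.5]
grip_width: 0.0189
grasp_force: 59.2
offset [0.2752, 0.2367, 0.3735] rot [-0.0001, -0.2759, 0.001] rows>= 5.8
offset [0.4992, 0.2135, 0.5619] rot [0.0003, -0.2222, 0.0017] rows>= 4.7
```

```bash
python3 -m jog '{"offset":[[0.275,0.237,0.374],[0.275,0.237,0.374],[0.275,0.237,0.374],[0.275,0.237,0.374],[0.275,0.237,0.374],[0.275,0.237,0.374],[0.275,0.237,0.374],[0.275,0.237,0.374],[0.275,0.237,0.374],[0.275,0.237,0.374]],"rot":[[0,-0.276,0.001],[0,-0.276,0.001],[0,-0.276,0.001],[0,-0.276,0.001],[0,-0.276,0.001],[0,-0.276,0.001],[0,-0.276,0.001],[0,-0.276,0.001],[0,-0.276,0.001],[0,-0.276,0.001]],"jaw":[-1,-1,-1,-1,-1,-1,-1,-1,-1,-1]}'
python3 -m jog '{"offset":[[0.166,0.071,0.187],[0.333,0.142,0.374],[0.499,0.213,0.562],[0.499,0.213,0.562],[0.499,0.213,0.562],[0.499,0.213,0.562],[0.499,0.213,0.562],[0.499,0.213,0.562],[0.499,0.213,0.562],[0.499,0.213,0.562]],"rot":[[0,-0.07,0],[0,-0.14,0],[0,-0.222,0.002],[0,-0.222,0.002],[0,-0.222,0.002],[0,-0.222,0.002],[0,-0.222,0.002],[0,-0.222,0.002],[0,-0.222,0.002],[0,-0.222,0.002]],"jaw":[-1,-1,-1,-1,-1,-1,-1,-1,-1,-1]}'
python3 - <<'E'
from h import *
plan(case(-47,-20,36),down(100.2,-30))
E
python3 indrv.py
```

```text
time: 34.75
tcp_pos: [0.499, -0.1494, 0.2748]
tool_rot: [[-0.176, 0.984, -0.039], [0.967, 0.18, 0.179], [0.183, -0.006, -0.983]]
wrist_force: [-0.7, 0.5, -0.5]
grip_width: 0.0189
grasp_force: 59.1
time: 35.75
tcp_pos: [0.5299, 0.0361, 0.1381]
tool_rot: [[-0.151, 0.985, 0.084], [0.857, 0.173, -0.485], [-0.493, -0.001, -0.87]]
wrist_force: [-0.5, 0.2, -0.9]
grip_width: 0.019
grasp_force: 59.2
offset [0.1655, -0.0004, 0.2974] rot [-0.0009, -0.0026, -0.001] rows>= 2.0
side 108 [11. -1.] [16. 75.] 4 z [14.7009 25.8582]
side 118 [-19.  -2.] [17. 76.] 1 z [14.6839 26.4621]
```

```bash
python3 -m jog '{"offset":[[0.03,0,0.053],[0.06,0,0.106],[0.09,0,0.17],[0.12,0,0.22],[0.145,0,0.262],[0.165,0,0.297],[0.165,0,0.297],[0.165,0,0.297],[0.165,0,0.297]],"rot":[[-0.001,-0.002,0],[-0.001,-0.002,0],[-0.001,-0.002,0],[-0.001,-0.002,0],[-0.001,-0.002,0],[-0.001,-0.002,0],[-0.001,-0.002,0],[-0.001,-0.002,0],[-0.001,-0.002,0]],"jaw":[-1,-1,-1,-1,-1,-1,-1,-1,-1]}'
python3 -m jog '{"offset":[[0,0,0],[0,0,0],[0,0,0],[0,0,0],[-0.03,0,-0.05],[-0.06,0,-0.1],[-0.12,0,-0.2],[-0.2,0,-0.35],[-0.3,0,-0.5],[-0.3,0,-0.5]],"rot":[[0,0,0],[0,0,0],[0,0,0],[0,0,0],[0,0,0],[0,0,0],[0,0,0],[0,0,0],[0,0,0],[0,0,0]],"jaw":[-0.35,-0.35,-0.35,-0.35,-0.35,-0.35,-0.35,-0.35,-0.35,-0.35]}'
python3 indrv.py
python3 - <<'E'
from h import *
from meas import rect
p=cams.snapshot("side"); print(cams.spot_in(p,"screwbox")[:2])
b=[q for q in cams.spot_in(p,"screwbox") if q["confidence"]>.3]
for q in b: print(world(p,*q["position"]))
w=cloud(p); print("sbox",rect([w],.018,.032,.36,.52,.24,.40))
p=cams.snapshot("top"); w=cloud(p); print("sbox",rect([w],.018,.032,.36,.52,.24,.40)); 
for q in cams.spot_in(p,"screwbox")[:2]: print(q,world(p,*q["position"]))
E
```

```text
time: 36.75
tcp_pos: [0.5347, 0.0363, 0.0415]
tool_rot: [[-0.151, 0.984, 0.098], [0.851, 0.179, -0.494], [-0.503, 0.009, -0.864]]
wrist_force: [-0.3, 1.9, 25.0]
grip_width: 0.0191
grasp_force: 62.6
time: 37.75
tcp_pos: [0.5339, 0.0335, 0.2184]
tool_rot: [[-0.147, 0.984, 0.101], [0.853, 0.178, -0.49], [-0.5, 0.014, -0.866]]
wrist_force: [0.7, 0.9, 0.5]
grip_width: 0.0279
grasp_force: 0.0
side 113 [12.  1.] [16. 75.] 2 z [15.2377 26.1725]
side 217 [-31.  -1.] [78. 40.] 90 z [16.9148 26.1926]
[{'position': [264.7, 167.6], 'confidence': 0.67}, {'position': [285.7, 212.3], 'confidence': 0.6}]
[0.4069 0.342  0.0103]
[0.4482 0.0384 0.0588]
sbox (np.int64(112), array([404. , 355.7]), array([49. , 35.9]), 12.72, np.float64(0.0245))
sbox (np.int64(261), array([407.3, 357.7]), array([51. , 33.9]), 14.49, np.float64(0.0252))
{'position': [182.3, 243.9], 'confidence': 0.61} [0.4149 0.358  0.0263]
```

Three drivers lie side by side at z≈26 top. The screwbox has been knocked to (0.406, 0.357), so I'll go there.

```bash
python3 - <<'E'
from h import *
a=plan([.4057,.3567,.15],down(103))
E
```

```text
offset [1.0783, -0.2105, -0.3972] rot [-0.0054, 0.1658, -0.0147] rows>= 7.0
```

```bash
python3 -m jog '{"offset":[[0.98,-0.19,-0.45],[0.98,-0.19,-0.45],[0.98,-0.19,-0.45],[0.98,-0.19,-0.45],[0.98,-0.19,-0.45],[0.98,-0.19,-0.45],[0.98,-0.19,-0.45],[0.98,-0.19,-0.45],[0.98,-0.19,-0.45],[0.98,-0.19,-0.45],[0.98,-0.19,-0.45]],"rot":[[-0.005,0.166,-0.015],[-0.005,0.166,-0.015],[-0.005,0.166,-0.015],[-0.005,0.166,-0.015],[-0.005,0.166,-0.015],[-0.005,0.166,-0.015],[-0.005,0.166,-0.015],[-0.005,0.166,-0.015],[-0.005,0.166,-0.015],[-0.005,0.166,-0.015],[-0.005,0.166,-0.015]],"jaw":[0.5,0.5,0.5,0.5,0.5,0.5,0.5,0.5,0.5,0.5,0.5]}'
python3 - <<'E'
from h import *
from meas import rect
a=plan([.4057,.3567,.010],down(103))
p=cams.snapshot("side"); w=cloud(p); print("sbox",rect([w],.018,.032,.36,.46,.31,.40))
for q in cams.spot_in(p,"screwbox")[:2]: print(q)
E
```

```text
time: 39.2
tcp_pos: [0.4167, 0.3396, 0.1801]
tool_rot: [[-0.224, 0.975, 0.002], [0.975, 0.224, 0.0], [-0.0, 0.002, -1.0]]
wrist_force: [0.0, -0.5, 0.9]
grip_width: 0.064
grasp_force: 0.0
offset [0.064, -0.0242, 0.567] rot [0.0007, 0.0001, -0.0003] rows>= 3.4
sbox (np.int64(112), array([404.8, 353.4]), array([50.8, 37.3]), 12.51, np.float64(0.0245))
{'position': [267.5, 168.1], 'confidence': 0.69}
```

```bash
python3 -m jog '{"offset":[[0.063,-0.024,0],[0.063,-0.024,0.15],[0.063,-0.024,0.3],[0.063,-0.024,0.4],[0.063,-0.024,0.5],[0.063,-0.024,0.565],[0.063,-0.024,0.565],[0.063,-0.024,0.565],[0.063,-0.024,0.565],[0.063,-0.024,0.565],[0.063,-0.024,0.565],[0.063,-0.024,0.565],[0.063,-0.024,0.4],[0.063,-0.024,0.2],[0.063,-0.024,0],[0.063,-0.024,0]],"rot":[[0,0,0],[0,0,0],[0,0,0],[0,0,0],[0,0,0],[0,0,0],[0,0,0],[0,0,0],[0,0,0],[0,0,0],[0,0,0],[0,0,0],[0,0,0],[0,0,0],[0,0,0],[0,0,0]],"jaw":[0.5,0.5,0.5,0.5,0.5,0.5,0.5,-1,-1,-1,-1,-1,-1,-1,-1,-1]}'
python3 - <<'E'
from h import *
a=plan(case(-10,98,180),down(100.2))
a=plan(case(-10,98,20),down(100.2),a)
E
```

```text
time: 40.9
tcp_pos: [0.407, 0.3587, 0.1861]
tool_rot: [[-0.226, 0.974, 0.01], [0.974, 0.226, 0.005], [0.003, 0.011, -1.0]]
wrist_force: [1.1, 0.3, -1.5]
grip_width: 0.0463
grasp_force: 62.1
offset [-0.7559, 0.2977, 0.0215] rot [0.0035, -0.0009, 0.0159] rows>= 4.9
offset [0.0, 0.0, 0.5333] rot [0.0, 0.0, 0.0] rows>= 3.2
```

```bash
python3 -m jog '{"offset":[[-0.756,0.298,0.02],[-0.756,0.298,0.02],[-0.756,0.298,0.02],[-0.756,0.298,0.02],[-0.756,0.298,0.02],[-0.756,0.298,0.02],[-0.756,0.298,0.02],[-0.756,0.298,0.02],[-0.756,0.298,0.02]],"rot":[[0.003,-0.001,0.016],[0.003,-0.001,0.016],[0.003,-0.001,0.016],[0.003,-0.001,0.016],[0.003,-0.001,0.016],[0.003,-0.001,0.016],[0.003,-0.001,0.016],[0.003,-0.001,0.016],[0.003,-0.001,0.016]],"jaw":[-1,-1,-1,-1,-1,-1,-1,-1,-1]}'
python3 - <<'E'
from h import *
a=plan(case(-10,98,20),down(100.2))
p=cams.snapshot("side"); print([ (q["position"],q["confidence"],world(p,*q["position"])) for q in cams.spot_in(p,"screwbox")[:2]])
E
```

```text
time: 41.8
tcp_pos: [0.5424, 0.1577, 0.1743]
tool_rot: [[-0.178, 0.984, -0.007], [0.984, 0.178, -0.004], [-0.003, -0.007, -1.0]]
wrist_force: [1.2, 1.1, -1.1]
grip_width: 0.0462
grasp_force: 62.0
offset [0.0009, 0.0135, 0.5142] rot [-0.0023, 0.001, 0.0004] rows>= 3.1
[([320.0, 143.8], 0.68, array([0.5501, 0.1423, 0.1812])), ([284.5, 216.1], 0.51, array([0.4469, 0.0977, 0.0016]))]
```

```bash
python3 -m jog '{"offset":[[0,0.013,0.15],[0,0.013,0.3],[0,0.013,0.4],[0,0.013,0.47],[0,0.013,0.514],[0,0.013,0.514],[0,0.013,0.514],[0,0.013,0.514],[0,0.013,0.514],[0,0.013,0.514],[0,0.013,0.514],[0,0.013,0.4],[0,0.013,0.3],[0,0.013,0.15],[0,0.013,0],[0,0.013,-0.2],[0,0.013,-0.4],[0,0.013,-0.4]],"rot":[[0,0,0],[0,0,0],[0,0,0],[0,0,0],[0,0,0],[0,0,0],[0,0,0],[0,0,0],[0,0,0],[0,0,0],[0,0,0],[0,0,0],[0,0,0],[0,0,0],[0,0,0],[0,0,0],[0,0,0],[0,0,0]],"jaw":[-1,-1,-1,-1,-1,-1,-1,0.4,0.4,0.4,0.4,0.4,0.4,0.4,0.4,0.4,0.4,0.4]}'
python3 - <<'E'
from h import *
for n in ("side","top"):
    p=cams.snapshot(n); i=p["img"][:,:,::-1]
    x=cv2.resize(i[110:260,270:430] if n=="side" else i[90:240,220:380],None,fx=2.5,fy=2.5,interpolation=2); globals()[n]=x
    for t in ("lid_bar","screwbox"):
        print(n,t,[(q["position"],q["confidence"],world(p,*q["position"])) for q in cams.spot_in(p,t)[:2]])
    w=cloud(p); Q=(w-C0)@Ro.from_euler('z',YAW).as_matrix()*1000
    if n=="side":
        m=(abs(Q[...,1])<120)&(Q[...,2]>100)&(Q[...,2]<235)&(Q[...,0]>60)&(Q[...,0]<180); P=Q[m]
        print(np.polyfit(P[:,2]-75,P[:,0]-77.5,1),m.sum())
    m=(abs(Q[...,1])<30)&(Q[...,2]>165)&(Q[...,2]<235)&(Q[...,0]>110)&(Q[...,0]<200); print(np.median(Q[m],0),m.sum(),Q[m][:,0].max() if m.any() else 0)
cv2.imwrite("pics/c9.png",np.hstack([side,top]))
E
python3 indrv.py
```

```text
time: 43.7
tcp_pos: [0.5498, 0.158, 0.3012]
tool_rot: [[-0.176, 0.984, 0.004], [0.984, 0.177, -0.004], [-0.004, 0.003, -1.0]]
wrist_force: [1.0, -0.0, -0.2]
grip_width: 0.0598
grasp_force: 0.0
side lid_bar [([235.8, 195.8], 0.73, array([0.3245, 0.1619, 0.0372])), ([380.0, 166.6], 0.58, array([0.6795, 0.0519, 0.155 ]))]
side screwbox []
[ 0.3451 -1.3153] 3077
[119.0206  -1.6102 199.5336] 335 137.50709847630822
top lid_bar [([306.3, 126.2], 0.59, array([0.686 , 0.0447, 0.1591]))]
top screwbox [([183.4, 146.6], 0.68, array([0.6682, 0.3671, 0.039 ]))]
[123.3205   0.5896 195.2371] 558 160.1209933065816
side 130 [12.  1.] [17. 78.] 3 z [14.8588 26.3541]
side 229 [-32.   0.] [41. 77.] 2 z [16.7716 26.5162]
top 26 [ 10. -14.] [ 6. 42.] 9 z [16.2896 24.7294]
top 27 [13. 29.] [34. 15.] 83 z [17.6153 26.5161]
top 56 [-24.   7.] [78. 21.] 81 z [15.0779 27.492 ]
top 37 [-47.  13.] [62. 12.] 78 z [14.4095 26.5933]
```

View pics/c9.png

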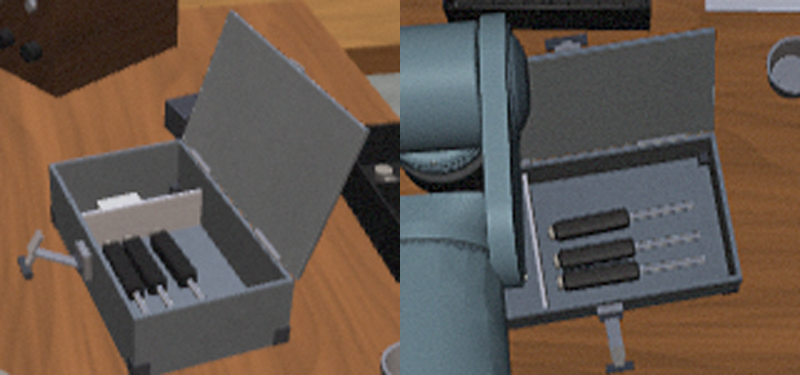

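All three drivers lie flat in the long compartment, and the white screwbox is in the end one at (120,200) of the crop. The lid is at ~1.9. Next: shut the lid.

```bash
python3 - <<'E'
from h import *
b=case(153.5,0,186.4); print(b)
a=plan([b[0],b[1],.34],down(10.2))
a=plan([b[0],b[1],.1864-GO],down(10.2),a)
for ph in np.linspace(1.9,0,21)[1:]:
    g=np.radians(15.48)+ph; p=case(77.5-134.9*np.cos(g),0,75+134.9*np.sin(g)-GO*1000); plan(p,None,a)
E
```

```text
[0.7236 0.0905 0.1864]
offset [-0.3248, 0.5385, -0.1647] rot [-0.002, 0.0035, 0.4997] rows>= 10.5
offset [0.0, 0.0, 0.5743] rot [0.0, 0.0, 0.0] rows>= 3.4
offset [-0.036, 0.0, -0.0223] rot [0.0, 0.0, 0.0] rows>= 0.3
offset [-0.0743, 0.0, -0.0412] rot [0.0, 0.0, 0.0] rows>= 0.5
offset [-0.1143, 0.0, -0.0563] rot [0.0, 0.0, 0.0] rows>= 0.8
offset [-0.1555, 0.0, -0.0676] rot [0.0, 0.0, 0.0] rows>= 1.0
offset [-0.1975, 0.0, -0.0749] rot [0.0, 0.0, 0.0] rows>= 1.3
offset [-0.2401, 0.0, -0.0781] rot [0.0, 0.0, 0.0] rows>= 1.5
offset [-0.2828, 0.0, -0.0774] rot [0.0, 0.0, 0.0] rows>= 1.8
offset [-0.3252, 0.0, -0.0725] rot [0.0, 0.0, 0.0] rows>= 2.0
offset [-0.367, 0.0, -0.0637] rot [0.0, 0.0, 0.0] rows>= 2.2
offset [-0.4078, 0.0, -0.051] rot [0.0, 0.0, 0.0] rows>= 2.5
offset [-0.4471, 0.0, -0.0344] rot [0.0, 0.0, 0.0] rows>= 2.7
offset [-0.4848, 0.0, -0.0142] rot [0.0, 0.0, 0.0] rows>= 2.9
offset [-0.5203, 0.0, 0.0095] rot [0.0, 0.0, 0.0] rows>= 3.1
offset [-0.5534, 0.0, 0.0364] rot [0.0, 0.0, 0.0] rows>= 3.3
offset [-0.5838, 0.0, 0.0664] rot [0.0, 0.0, 0.0] rows>= 3.5
offset [-0.6113, 0.0, 0.0991] rot [0.0, 0.0, 0.0] rows>= 3.7
offset [-0.6355, 0.0, 0.1343] rot [0.0, 0.0, 0.0] rows>= 3.9
offset [-0.6562, 0.0, 0.1716] rot [0.0, 0.0, 0.0] rows>= 4.1
offset [-0.6733, 0.0, 0.2108] rot [0.0, 0.0, 0.0] rows>= 4.2
offset [-0.6867, 0.0, 0.2513] rot [0.0, 0.0, 0.0] rows>= 4.4
```

```bash
python3 -m jog '{"offset":[[-0.1,0.16,-0.165],[-0.325,0.539,-0.165],[-0.325,0.539,-0.165],[-0.325,0.539,-0.165],[-0.325,0.539,-0.165],[-0.325,0.539,-0.165],[-0.325,0.539,-0.165],[-0.325,0.539,-0.165],[-0.325,0.539,-0.165],[-0.325,0.539,-0.165],[-0.325,0.539,-0.165],[-0.325,0.539,-0.165],[-0.325,0.539,-0.165]],"rot":[[0,0,0.1],[-0.002,0.003,0.5],[-0.002,0.003,0.5],[-0.002,0.003,0.5],[-0.002,0.003,0.5],[-0.002,0.003,0.5],[-0.002,0.003,0.5],[-0.002,0.003,0.5],[-0.002,0.003,0.5],[-0.002,0.003,0.5],[-0.002,0.003,0.5],[-0.002,0.003,0.5],[-0.002,0.003,0.5]],"jaw":[0.4,0.4,0.4,0.4,0.4,0.4,0.4,0.4,0.4,0.4,0.4,0.4,0.4]}'
python3 - <<'E'
from h import *
a=plan([.7236,.0905,.1864-GO],down(10.2))
E
```

```text
time: 45.4
tcp_pos: [0.7243, 0.0905, 0.3418]
tool_rot: [[0.984, 0.178, 0.001], [0.178, -0.984, -0.001], [0.001, 0.001, -1.0]]
wrist_force: [1.1, -0.1, 0.5]
grip_width: 0.0599
grasp_force: 0.0
offset [-0.0028, -0.0007, 0.5804] rot [0.0003, -0.0004, 0.0003] rows>= 3.5
```

```bash
python3 -m jog '{"offset":[[-0.003,0,0.15],[-0.003,0,0.3],[-0.003,0,0.4],[-0.003,0,0.5],[-0.003,0,0.58],[-0.003,0,0.58],[-0.003,0,0.58],[-0.003,0,0.58],[-0.003,0,0.58],[-0.003,0,0.58],[-0.003,0,0.58]],"rot":[[0,0,0],[0,0,0],[0,0,0],[0,0,0],[0,0,0],[0,0,0],[0,0,0],[0,0,0],[0,0,0],[0,0,0],[0,0,0]],"jaw":[0.4,0.4,0.4,0.4,0.4,0.4,-1,-1,-1,-1,-1]}'
```

```text
time: 46.5
tcp_pos: [0.7245, 0.0914, 0.1709]
tool_rot: [[0.984, 0.177, 0.005], [0.177, -0.984, 0.001], [0.005, 0.0, -1.0]]
wrist_force: [-2.4, 4.1, 0.5]
grip_width: 0.0382
grasp_force: 60.5
```

```bash
python3 -m jog '{"offset":[[-0.036,0,-0.022],[-0.074,0,-0.041],[-0.114,0,-0.056],[-0.155,0,-0.068],[-0.197,0,-0.075],[-0.240,0,-0.078],[-0.283,0,-0.077],[-0.325,0,-0.072],[-0.367,0,-0.064],[-0.408,0,-0.051],[-0.447,0,-0.034],[-0.485,0,-0.014],[-0.520,0,0.010],[-0.553,0,0.036],[-0.584,0,0.066],[-0.611,0,0.099],[-0.635,0,0.134],[-0.656,0,0.172],[-0.673,0,0.211],[-0.682,0,0.235]],"rot":[[0,0,0],[0,0,0],[0,0,0],[0,0,0],[0,0,0],[0,0,0],[0,0,0],[0,0,0],[0,0,0],[0,0,0],[0,0,0],[0,0,0],[0,0,0],[0,0,0],[0,0,0],[0,0,0],[0,0,0],[0,0,0],[0,0,0],[0,0,0]],"jaw":[-1,-1,-1,-1,-1,-1,-1,-1,-1,-1,-1,-1,-1,-1,-1,-1,-1,-1,-1,-1]}'
python3 - <<'E'
from h import *
plan(case(-52.5,0,111-18.7),down(10.2))
E
```

```text
time: 48.5
tcp_pos: [0.523, 0.0546, 0.0995]
tool_rot: [[0.984, 0.177, 0.004], [0.177, -0.984, 0.0], [0.004, 0.001, -1.0]]
wrist_force: [-8.3, 4.3, 7.1]
grip_width: 0.0381
grasp_force: 74.7
offset [-0.0076, 0.0007, 0.0239] rot [0.0002, -0.0013, -0.0001] rows>= 0.2
```

```bash
python3 -m jog '{"offset":[[-0.002,0,0.008],[-0.004,0,0.016],[-0.005,0,0.02],[-0.005,0,0.024],[-0.005,0,0.026],[-0.005,0,0.026]],"rot":[[0,0,0],[0,0,0],[0,0,0],[0,0,0],[0,0,0],[0,0,0]],"jaw":[-1,-1,-1,-1,-1,-1]}'
```

```text
time: 49.1
tcp_pos: [0.5205, 0.0542, 0.0913]
tool_rot: [[0.984, 0.176, 0.0], [0.176, -0.984, -0.0], [0.0, 0.0, -1.0]]
wrist_force: [-10.5, 2.8, 6.8]
grip_width: 0.038
grasp_force: 74.9
```

```bash
python3 -m jog '{"offset":[[0,0,0.006],[0,0,0.012],[0,0,0.012]],"rot":[[0,0,0],[0,0,0],[0,0,0]],"jaw":[-1,-1,-1]}'
python3 - <<'E'
from h import *
p=cams.snapshot("side"); w=cloud(p); Q=(w-C0)@Ro.from_euler('z',YAW).as_matrix()*1000
m=(Q[...,1]>-130)&(Q[...,1]<130)&(abs(Q[...,1])>60)&(abs(Q[...,0])<70)&(Q[...,2]>60)&(Q[...,2]<110); P=Q[m]
print(m.sum(),np.polyfit(P[:,0]-77.5,P[:,2],1),np.median(P[:,2]))
E
```

```text
time: 49.4
tcp_pos: [0.5197, 0.0541, 0.0872]
tool_rot: [[0.984, 0.176, -0.002], [0.176, -0.984, -0.0], [-0.002, 0.0, -1.0]]
wrist_force: [-11.6, 1.9, 5.0]
grip_width: 0.0381
grasp_force: 75.1
1560 [-0.0071 80.6411] 81.18878615838292
```

Lid is flat at 81 mm, i.e. shut. Release it and go to the hasp bar.

```bash
python3 -m jog '{"offset":[[0,0,-0.01],[0,0,-0.01],[0,0,-0.01],[0,0,-0.01],[0,0,-0.1],[0,0,-0.2],[0,0,-0.3],[0,0,-0.3],[-0.15,0,-0.3],[-0.29,0,-0.3],[-0.29,0,-0.3],[-0.29,0,-0.3]],"rot":[[0,0,0],[0,0,0],[0,0,0],[0,0,0],[0,0,0],[0,0,0],[0,0,0],[0,0,0],[0,0,0],[0,0,0],[0,0,0],[0,0,0]],"jaw":[0.5,0.5,0.5,0.5,0.5,0.5,0.5,0.5,0.1,0.1,0.1,0.1]}'
python3 - <<'E'
from h import *
a=plan([.4340,.0390,.0269],down(10.2))
for th in np.linspace(1.085,0,20)[1:]:
    g=np.radians(21.8)+th; p=case(-87.5-53.9*np.sin(g),0,40+53.9*np.cos(g)-GO*1000); plan(p,None,a)
for n in ("side","top"):
    p=cams.snapshot(n); w=cloud(p); Q=(w-C0)@Ro.from_euler('z',YAW).as_matrix()*1000
    m=(abs(Q[...,1])<18)&(Q[...,0]>-155)&(Q[...,0]<-128)&(Q[...,2]>30)&(Q[...,2]<65); P=Q[m]
    print(n,m.sum(),P.mean(0) if m.any() else 0,P.min(0) if m.any() else 0,P.max(0) if m.any() else 0)
    m=(Q[...,1]>-130)&(Q[...,1]<130)&(abs(Q[...,1])>60)&(abs(Q[...,0])<70)&(Q[...,2]>60)&(Q[...,2]<110); P=Q[m]
    print(m.sum(),np.polyfit(P[:,0]-77.5,P[:,2],1))
E
```

```text
time: 50.65
tcp_pos: [0.435, 0.0385, 0.1759]
tool_rot: [[0.984, 0.176, 0.003], [0.176, -0.984, -0.001], [0.003, 0.001, -1.0]]
wrist_force: [0.8, 1.4, 0.2]
grip_width: 0.047
grasp_force: 0.0
offset [-0.0048, -0.0029, 0.4966] rot [0.0004, -0.001, -0.0004] rows>= 3.0
offset [-0.0003, 0.002, -0.0104] rot [0.0, 0.0, 0.0] rows>= 0.1
offset [0.0017, 0.002, -0.0205] rot [0.0, 0.0, 0.0] rows>= 0.1
offset [0.0042, 0.002, -0.0304] rot [0.0, 0.0, 0.0] rows>= 0.2
offset [0.0073, 0.002, -0.0402] rot [0.0, 0.0, 0.0] rows>= 0.2
offset [0.0109, 0.002, -0.0498] rot [0.0, 0.0, 0.0] rows>= 0.3
offset [0.0151, 0.002, -0.0591] rot [0.0, 0.0, 0.0] rows>= 0.4
offset [0.0198, 0.002, -0.0683] rot [0.0, 0.0, 0.0] rows>= 0.4
offset [0.025, 0.002, -0.0771] rot [0.0, 0.0, 0.0] rows>= 0.5
offset [0.0307, 0.002, -0.0856] rot [0.0, 0.0, 0.0] rows>= 0.5
offset [0.0369, 0.002, -0.0938] rot [0.0, 0.0, 0.0] rows>= 0.6
offset [0.0436, 0.002, -0.1016] rot [0.0, 0.0, 0.0] rows>= 0.7
offset [0.0507, 0.002, -0.109] rot [0.0, 0.0, 0.0] rows>= 0.7
offset [0.0582, 0.002, -0.116] rot [0.0, 0.0, 0.0] rows>= 0.8
offset [0.066, 0.002, -0.1226] rot [0.0, 0.0, 0.0] rows>= 0.8
offset [0.0743, 0.002, -0.1287] rot [0.0, 0.0, 0.0] rows>= 0.9
offset [0.0829, 0.002, -0.1343] rot [0.0, 0.0, 0.0] rows>= 0.9
offset [0.0917, 0.002, -0.1395] rot [0.0, 0.0, 0.0] rows>= 1.0
offset [0.1009, 0.002, -0.1441] rot [0.0, 0.0, 0.0] rows>= 1.1
offset [0.1103, 0.002, -0.1482] rot [0.0, 0.0, 0.0] rows>= 1.1
side 51 [-140.9016   -4.4194   54.2115] [-146.7598  -16.4033   44.7666] [-129.223    13.7994   63.6372]
1869 [-0.0094 80.5382]
top 0 0 0 0
2706 [-0.0058 81.192 ]
```

```bash
python3 -m jog '{"offset":[[-0.005,-0.002,0.15],[-0.005,-0.002,0.3],[-0.005,-0.002,0.4],[-0.005,-0.002,0.45],[-0.005,-0.002,0.49],[-0.005,-0.002,0.49],[-0.005,-0.002,0.49],[-0.005,-0.002,0.49],[-0.005,-0.002,0.49],[-0.005,-0.002,0.49]],"rot":[[0,0,0],[0,0,0],[0,0,0],[0,0,0],[0,0,0],[0,0,0],[0,0,0],[0,0,0],[0,0,0],[0,0,0]],"jaw":[0.1,0.1,0.1,0.1,0.1,0.1,-1,-1,-1,-1]}'
```

```text
time: 51.75
tcp_pos: [0.4357, 0.0387, 0.0304]
tool_rot: [[0.984, 0.176, 0.006], [0.176, -0.984, -0.001], [0.006, 0.002, -1.0]]
wrist_force: [1.9, 1.5, 1.6]
grip_width: 0.0257
grasp_force: 59.0
```

```bash
python3 -m jog '{"offset":[[0,0,-0.010],[0.002,0,-0.0205],[0.004,0,-0.030],[0.007,0,-0.040],[0.011,0,-0.050],[0.015,0,-0.059],[0.020,0,-0.068],[0.025,0,-0.077],[0.031,0,-0.086],[0.037,0,-0.094],[0.044,0,-0.102],[0.051,0,-0.109],[0.058,0,-0.116],[0.066,0,-0.123],[0.074,0,-0.129],[0.083,0,-0.134],[0.092,0,-0.1395],[0.101,0,-0.144],[0.110,0,-0.148],[0.114,0,-0.149]],"rot":[[0,0,0],[0,0,0],[0,0,0],[0,0,0],[0,0,0],[0,0,0],[0,0,0],[0,0,0],[0,0,0],[0,0,0],[0,0,0],[0,0,0],[0,0,0],[0,0,0],[0,0,0],[0,0,0],[0,0,0],[0,0,0],[0,0,0],[0,0,0]],"jaw":[-1,-1,-1,-1,-1,-1,-1,-1,-1,-1,-1,-1,-1,-1,-1,-1,-1,-1,-1,-1]}'
```

```text
time: 53.75
tcp_pos: [0.4673, 0.0447, 0.0741]
tool_rot: [[0.984, 0.177, 0.0], [0.177, -0.984, -0.001], [-0.0, 0.001, -1.0]]
wrist_force: [-5.2, -6.3, -2.4]
grip_width: 0.0255
grasp_force: 59.7
```

```bash
python3 -m jog '{"offset":[[0.006,0,0],[0.01,0,0],[0.01,0,0],[0,0,0],[0,0,0],[0,0,0],[0,0,0],[0,0,-0.1],[0,0,-0.2],[0,0,-0.35],[0,0,-0.5],[0,0,-0.5],[-0.1,0.2,-0.6],[-0.1,0.4,-0.6],[-0.1,0.6,-0.6],[-0.1,0.8,-0.6],[-0.1,0.8,-0.6],[-0.1,0.8,-0.6],[-0.1,0.8,-0.6]],"rot":[[0,0,0],[0,0,0],[0,0,0],[0,0,0],[0,0,0],[0,0,0],[0,0,0],[0,0,0],[0,0,0],[0,0,0],[0,0,0],[0,0,0],[0,0,0],[0,0,0],[0,0,0],[0,0,0],[0,0,0],[0,0,0],[0,0,0]],"jaw":[-1,-1,-1,0.1,0.1,0.1,0.1,0.1,0.1,0.1,0.1,0.1,0.1,0.1,0.1,0.1,0.1,0.1,0.1]}'
python3 - <<'E'
from h import *
for n in ("side","top"):
    p=cams.snapshot(n); w=cloud(p); Q=(w-C0)@Ro.from_euler('z',YAW).as_matrix()*1000
    m=(abs(Q[...,1])<18)&(Q[...,0]>-150)&(Q[...,0]<-97)&(Q[...,2]>30)&(Q[...,2]<105); P=Q[m]
    print(n,m.sum(),P.mean(0) if m.any() else 0,P.min(0) if m.any() else 0,P.max(0) if m.any() else 0)
    m=(Q[...,1]>-130)&(Q[...,1]<130)&(abs(Q[...,1])>60)&(abs(Q[...,0])<70)&(Q[...,2]>60)&(Q[...,2]<110); P=Q[m]
    print(m.sum(),np.polyfit(P[:,0]-77.5,P[:,2],1))
    i=p["img"][:,:,::-1]; globals()[n]=cv2.resize(i[110:260,240:400] if n=="side" else i[110:260,220:380],None,fx=2.5,fy=2.5,interpolation=2)
cv2.imwrite("pics/c10.png",np.hstack([side,top]))
E
```

```text
time: 55.65
tcp_pos: [0.48, -0.1972, 0.2535]
tool_rot: [[0.985, 0.174, 0.002], [0.174, -0.985, 0.001], [0.002, -0.0, -1.0]]
wrist_force: [-0.2, 0.9, -0.6]
grip_width: 0.0468
grasp_force: 0.0
side 54 [-108.9471   -3.341    91.2844] [-115.8079  -14.8461   82.9114] [-97.0536  12.8893  95.5351]
1379 [-0.0081 80.637 ]
top 57 [-106.3205    1.1081   92.8537] [-112.405   -12.7821   86.7689] [-97.0396  14.4452  99.5415]
3049 [-0.007  81.2183]
```

View pics/c10.png

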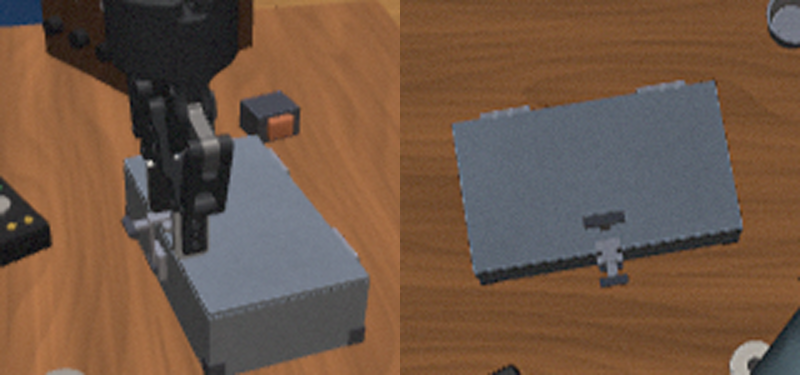

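Lid is flat and the hasp bar is back at x≈-107, z≈91 (upright, over the catch). The gripper is clear, so I'll hand in.

```bash
python3 -c "
from cell import ticket; print(ticket.job_done())"
```

```text
the job is handed in; nothing more can be done
None
```

I packed the case and handed in the job at about 56 s, with no verdict shown: the three screwdrivers present lie in the long compartment, the screwbox is in the end one, the lid is shut, the hasp is over the catch and the bystanders were not touched.

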